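# Wedge a drill-bit box back into its sprung carrier

## Robot

A 7-joint arm with a two-finger parallel gripper is mounted at the origin on a cart in front of the work surface, level with it; the furniture and walls round the work are solid. World frame = base frame: x ahead of the robot, y to its left, z up, the work surface at z = 0. Lengths are in m, angles in degrees, forces in N, time in s.
With the tool pointing down it reaches from about 0.35 to 0.9 m from the base axis. Payload 19.9 kg.
Tool frame: the origin (TCP) lies between the finger pads; the fingertips stand 11 mm ahead of it and the grasp point (between the pads) lies 8 mm behind it; z points along the fingers, y is the line along which they close (so a half turn about z gives the same grasp; the last joint's range is limited). The gripper opens to 94 mm and grips with 3 to 60 N. Pads are 16 mm wide; open, the fingers measure 119 mm over their backs; the gripper's body (75 mm by 177 mm) begins 78 mm behind the grasp point.
Start: joints at [-75.716, 23.915, -0.59, 92.452, 0.269, 63.638, -3.037], TCP at [0.179, 0.599, 0.216] pointing down, gripper open.
Joint ranges: [-161.28, 161.28], [-22.2, 115.67], [-73.04, 71.86], [3.21, 147.25], [-68.34, 248.33], [10.77, 114.83], [-161.83, 161.83]. Speed limits (degrees/s): [108.29, 108.29, 136.94, 136.94, 172.46, 172.46, 172.46].

## Interface

Orientations are given as a 3x3 rotation matrix whose columns are the frame's x, y, z axes.
In Python, from plant import r, read_camera, models gives the robot as it stands.
- The arm moves only by the shell command python3 -m crank 'ROWS' [OPENING]. ROWS is JSON, a list of rows, each an object of numbers: "x", "y", "z": the shift along the world's x, y, z in mm; "ax", "ay", "az": the turn, a rotation vector about the world's x, y, z in rad. A call has 1 to 12 rows; each row is the pose to reach, as a shift and turn from the pose commanded when the call began; what a row does not reach only later rows make up. A row lasts 1/10 s, in which the tool goes at most 50 mm and 8.59 degrees, less where a joint would pass 70% of its speed; a pose out of reach is approached as far as the arm can. A call with a gripper value outside its range is refused whole. OPENING is the opening, from -1 (shut) to 1 (fully open), so that 0 is half open, set as the call begins (- or left out, the last holds). The fingers move at their own pace and stop on an object; the grip force is fixed at half the most. Time passes only in rows, so rows that repeat a pose let the fingers close. It gives the time, the measured TCP pose, the force, the opening and the grip force at its end, in the units of the state.
- r.get_obs(): the state, without advancing time (a new reading comes with each control period).
- read_camera(name): name is "scene" or "side" or "wrist"; returns a dict with "frame" (384x512x3 uint8, red, green, blue), "range_z" (384x512 float32, m along the optical axis (not along the pixel's ray), 0 where there is no reading), "intrinsics" (3x3 intrinsics, pixels), "R" (3x3) and "t" (3): a world point X has camera coordinates R X + t; the wrist camera has in their place "T_tool_cam" (4x4, takes a point from camera to tool coordinates, whose origin is the TCP and whose axes are the flange's). Camera axes: x right, y down, z forward; pixel columns grow to the right and rows downward; lengths in m; the calibration is good to about 2 mm. A picture is of the moment at which its call begins: read the wrist's pose just before it.
- r.finish_job(): hands the job in; it is judged then, once.
Trained networks look in a picture, given as the dict that the camera call returned (one of the last four; its "shot" number tells which), for a name from the list of things; names that differ only in an ending like _2 or _b are one class to them, and where a whole thing is asked for, a point or a joint stands for the part that bears it (a point fixed in the world has none). Each returns a list of dicts, best first, with "score" (0 to 1); they miss things now and then, are a little off and sometimes report something else, mostly with a low value. They report only what shows in the picture. A call takes as long as a camera call.
- models.cut_out(label, picture): "pixels" (384x512 bool, what is visible of it) and "bbox" ([left, top, right, bottom] in pixels, round what is visible of it).
The state is a dict: "clock": time; "q": joint angles; "joint_velocities": joint speeds; "joint_torque": joint torques, N m; "position": TCP position; "ee_rot": TCP orientation; "force": force on the tool from outside, world axes, zero at the start; "wrist_torque": the same for the moment, N m; "width": finger opening in m; "finger_force": force on a finger pad.
Only numpy, scipy, OpenCV 4.12 (cv2) and the standard library are available. Lean on these libraries where they do the work, as an engineer would, in place of code of your own. Each camera call takes 0.05 s, during which the arm holds its last target. There are 200 camera calls.

## Task

The plywood carrier holds a row of teal drill-bit boxes, and its spring-loaded pressure plate has closed up most of the space where one box was taken out. Put the box that stands alone on the bench back into that gap in the row, between the two boxes on either side of it, easing them apart against the spring: upright, latch facing out like the others, standing on the carrier's floor and pushed fully home until the spines of the whole row are flush. Do not tip over or pull out any box, and do not ram the box or the carrier.

Things in the scene. Friction and masses are not known exactly. Their poses are not given: they have to be found in the camera images.
- carrier: Open plywood carrier, fixed to the bench. Origin: middle of its underside; x points into its depth, away from the open front, y along the row (left seen from the front), z up. Floor 12 mm thick, x -67 to +67 mm. Left end: board, inner face at y +115 mm. Right end: sprung plate, behind it a board at y -80 to -95 mm with spring barrels to y -145 mm. End boards 162 mm high. Front and top are open.
- back_stop (a point): Middle of the carrier's back board, on its front face, 65 mm above the bench: carrier x +55 mm; the board is 117 mm high. Carrier axes. A box that is home touches it with its hinge knuckles, its origin then at carrier x 0 and its spine 51 mm before that, 16 mm behind the front edge of the floor.
- pressure_plate (a joint): Travel (m) of the sprung pressure plate towards carrier -y: 0 = at rest, face at carrier y -26 mm; stop at 0.036; a full row holds it at 0.023 to 0.028. Plywood, guided, stays parallel; front edge at carrier x -60 mm, 13 to 138 mm above the bench. The spring pushes with about 3 N at rest, 6 N with the row full.
- loose_box: The box to put back, alone on the bench: closed teal drill-bit box, hard, sharp edges, about 0.42 kg, standing on its short end, 170 mm high. Origin at mid height on one broad face. Its y points down. Its z is the thickness: it reaches 0 to +41 mm along z. Its x is the depth: latch side (spine) at -51 mm, back at +49 mm; on the back two hinge knuckles, 6 mm wide at z 27 mm, reach x +55 mm.
- loose_latch (a point): Face of the loose box's latch, at mid height and mid thickness of its spine, 55 mm before the box's origin; the latch is 30 mm high, 14 mm wide and 4 mm proud of the spine. A box that is clamped in the row nods forward instead of sliding when its spine is pushed above the latch; below the latch it slides, at roughly 8 to 15 N.
- box_left: Loose box at the left end of the row, same sizes and axes as the loose box; its x lies along the carrier's x, its z along carrier +y, its origin on its right face. All boxes of the row stand upright on the floor, home at the back stop.
- box_middle: Same as box_left, second from the left: left neighbour of the gap. It may stand up to 5 mm off box_left.
- box_right: Same as box_left, right neighbour of the gap; it stands against the pressure plate. The gap is 12 to 17 mm wide; the box to put in is 41 mm thick.

How it is judged:
By the outcome, as a careful person would: the job done as asked, in the order asked, and still so for the second after the job is handed in, with the robot touching nothing.
It also fails if it takes over 61 s, if anything falls off the work surface, if the arm or the gripper's body presses on something with over 40 N, if the wrist force passes 120 N, or if a joint passes its speed limit or range.

## Working session

There is one attempt and no reset: what is moved stays moved. The work goes in short steps, Python scripts to look and compute and a shell command to move; the robot and the scene stay as the last step left them, time stands still between calls to the robot, and variables do not carry over. Pictures are saved under pics/ and viewed, at most 10 in all, crops included, and the job is handed in when it is done.

```bash
ls; mkdir -p pics; cat > h.py <<'E'
import numpy as np, cv2
from plant import r, read_camera, models
def cloud(d, mask=None):
    z=d["range_z"]; K=d["intrinsics"]
    v,u=np.nonzero((z>0)&(mask if mask is not None else True))
    zz=z[v,u]; P=np.stack([(u-K[0,2])*zz/K[0,0],(v-K[1,2])*zz/K[1,1],zz],1)
    if "R" in d: return (P-d["t"])@d["R"]
    T=d["T_tool_cam"]; P=P@T[:3,:3].T+T[:3,3]
    return P@d["er"].T+d["p"]
def shot(n):
    o=r.get_obs(); d=read_camera(n); d["er"]=np.array(o["ee_rot"]); d["p"]=np.array(o["position"]); return d
E
python3 - <<'E'
from h import *
o=r.get_obs(); print(o["clock"],o["position"],np.round(o["ee_rot"],3).tolist(),o["width"])
ims=[]
for n in("scene","side"):
    d=shot(n); ims.append(d["frame"]); 
    if "R" in d: print(n,"cam pos",-d["R"].T@d["t"])
    for l in("loose_box","loose_latch","carrier","box_left","pressure_plate"):
        for m in models.cut_out(l,d)[:5]:
            P=cloud(d,m["pixels"]); print(n,l,round(m["score"],2),m["bbox"],np.round(np.median(P,0),3) if len(P) else None)
cv2.imwrite("pics/a.png",cv2.resize(np.vstack(ims),None,fx=.78,fy=.78)[...,::-1])
E
```

```text
pics
0.0 [0.1791078  0.59840657 0.21582262] [[-0.958, 0.287, -0.0], [0.287, 0.958, -0.001], [-0.0, -0.001, -1.0]] 0.09399449438829362
scene cam pos [ 0.20474059 -0.64711267  0.66683659]
scene loose_box 0.78 [170.8, 120.6, 224.2, 195.8] [0.423 0.036 0.106]
scene loose_latch 0.89 [170.2, 126.0, 223.1, 196.8] [0.422 0.036 0.107]
scene carrier 0.6 [311.8, 174.2, 408.2, 336.8] [ 0.533 -0.408  0.109]
scene box_left 0.85 [331.8, 173.0, 392.8, 219.0] [ 0.637 -0.281  0.182]
scene pressure_plate 0.78 [323.6, 241.9, 395.6, 284.1] [ 0.552 -0.384  0.125]
side cam pos [ 0.1909565  -0.86055804  0.60664624]
side loose_box 0.6 [169.9, 127.3, 223.5, 203.4] [0.424 0.037 0.102]
side loose_latch 0.79 [171.1, 127.4, 221.8, 202.8] [0.423 0.037 0.102]
side carrier 0.71 [294.2, 168.3, 399.0, 326.1] [ 0.529 -0.413  0.104]
side box_left 0.74 [335.9, 166.7, 391.9, 240.2] [ 0.645 -0.287  0.184]
side pressure_plate 0.58 [313.2, 232.4, 385.0, 271.9] [ 0.551 -0.382  0.132]
```

View pics/a.png

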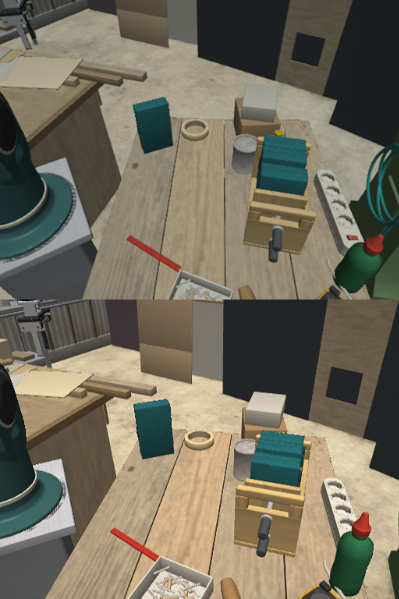

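```bash
python3 - <<'E'
from h import *
d=shot("scene")
P=cloud(d)
P=P[(P[:,2]>0.01)&(P[:,2]<.3)&(P[:,0]>.3)&(P[:,0]<.9)]
L=P[(abs(P[:,0]-.423)<.1)&(abs(P[:,1]-.036)<.1)]
t=L[L[:,2]>.163]; print(len(t),cv2.minAreaRect((t[:,:2]*1000).astype(np.float32)),L[:,2].max())
C=P[(P[:,1]<-.15)]
t=C[C[:,2]>.172];print(len(t),cv2.minAreaRect((t[:,:2]*1000).astype(np.float32)),np.percentile(t,[1,50,99],0))
np.save("C.npy",C);np.save("L.npy",L)
# top-down map of both, 1 mm per px
for nm,Q in(("L",L),("C",C)):
    lo=Q.min(0); print(nm,lo,Q.max(0))
im=np.zeros((600,500),np.uint8)
# image: right = -y, up = +x ; origin x=.35..., 
for x,y,z in C[np.argsort(C[:,2])]:
    a=int((.80-x)*1500);b=int((-.15-y)*1500)
    if 0<=a<600 and 0<=b<500: cv2.circle(im,(b,a),2,int(min(255,z*1250)),-1)
cv2.imwrite("pics/b.png",cv2.applyColorMap(im,cv2.COLORMAP_JET))
E
```

```text
546 ((426.8192443847656, 53.42218017578125), (45.42238235473633, 100.1426773071289), 84.09263610839844) 0.17273112398036414
3267 ((587.112060546875, -396.2913513183594), (327.0002746582031, 150.13339233398438), 74.8730239868164) [[ 0.53068285 -0.5688445   0.17270475]
 [ 0.60431271 -0.33030733  0.18161439]
 [ 0.67812486 -0.24888706  0.1868344 ]]
L [0.37350713 0.02575815 0.0100878 ] [0.47785665 0.08007397 0.17273112]
C [ 0.30004997 -0.60048947  0.01000297] [ 0.85508118 -0.15008712  0.19099522]
```

The scene view shows the loose box upright at about (195,160) in its full-size picture. The carrier is at about (360,250) with its open front towards the robot, the sprung plate is on the near (-y) side, and the gap lies between box_middle and box_right. Next I'll take closer crops.

```bash
python3 - <<'E'
from h import *
d=shot("scene");f=d["frame"]
a=cv2.resize(f[110:205,155:240],None,fx=4,fy=4,interpolation=3);b=cv2.resize(f[160:330,300:420],None,fx=3,fy=3,interpolation=3)
H=max(a.shape[0],b.shape[0]);im=np.zeros((H,a.shape[1]+b.shape[1],3),np.uint8);im[:a.shape[0],:a.shape[1]]=a;im[:b.shape[0],a.shape[1]:]=b
cv2.imwrite("pics/c.png",im[...,::-1])
L=np.load("L.npy")
q=L[(L[:,2]>.02)&(L[:,2]<.155)]
print(np.percentile(q,[0,1,5,50,95,99,100],0))
# fit faces: seen narrow face (small x) & broad face
n=L[L[:,2]>.165];(c,s,a)=cv2.minAreaRect((n[:,:2]*1000).astype(np.float32));print(c,s,a)
b=q[(q[:,0]>.40)&(q[:,0]<.46)];print("slope broad",np.polyfit(b[:,0],b[:,1],1))
E
```

```text
[[0.37350713 0.02575815 0.02006711]
 [0.37535922 0.02786641 0.02144485]
 [0.37710186 0.02919883 0.02748027]
 [0.42091202 0.03450138 0.09268106]
 [0.46905738 0.04308086 0.14904755]
 [0.47340459 0.0693982  0.15353596]
 [0.4748519  0.07976038 0.15476126]]
(426.8192443847656, 53.42218017578125) (45.42238235473633, 100.1426773071289) 84.09263610839844
slope broad [-0.10895245  0.08049346]
```

View pics/c.png

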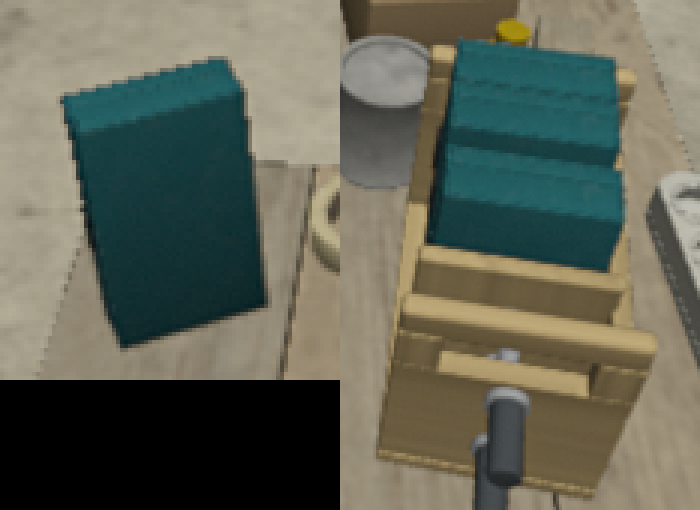

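The loose box's latch shows at mid height on its left (robot) side at about (88,235), so it already faces the same way as the row. The carrier's gap lies between the second and third boxes at about (530,150). I'll take the wrist look at the carrier first.

```bash
python3 -m crank '[{"x":10,"y":-30,"z":40},{"x":25,"y":-75,"z":80},{"x":45,"y":-120,"z":110},{"x":63,"y":-165,"z":130},{"x":80,"y":-210,"z":145},{"x":98,"y":-255,"z":155},{"x":116,"y":-300,"z":164},{"x":134,"y":-345,"z":164},{"x":150,"y":-390,"z":164},{"x":168,"y":-435,"z":164},{"x":186,"y":-480,"z":164},{"x":204,"y":-520,"z":164}]'; python3 -m crank '[{"x":17,"y":-40},{"x":34,"y":-80},{"x":50,"y":-120},{"x":67,"y":-160},{"x":84,"y":-200},{"x":100,"y":-240},{"x":117,"y":-280},{"x":134,"y":-320},{"x":150,"y":-360},{"x":160,"y":-390},{"x":165,"y":-400},{"x":165,"y":-400}]'
python3 - <<'E'
from h import *
d=shot("wrist");print(d["p"],r.get_obs()["clock"])
P=cloud(d);np.save("W.npy",P)
for l in("box_left","loose_box","pressure_plate"):
    for m in models.cut_out(l,d)[:5]:
        Q=cloud(d,m["pixels"]);print(l,round(m["score"],2),m["bbox"],np.round(np.median(Q,0),3))
cv2.imwrite("pics/d.png",d["frame"][...,::-1])
E
```

```text
[0.17917969 0.59875477 0.21645453] 0.75schema error: expected keys x, y, z, ax, ay, az
schema error: expected keys x, y, z, ax, ay, az
```

View pics/d.png

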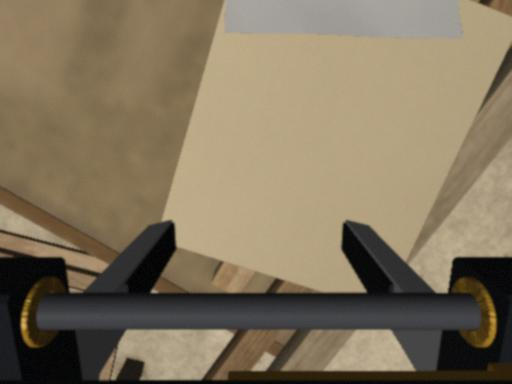

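The picture shows only the start area, because the moves were refused: every row needs all six keys.

```bash
python3 -m crank '[{"x":10,"y":-30,"z":40,"ax":0,"ay":0,"az":0},{"x":25,"y":-70,"z":60,"ax":0,"ay":0,"az":0},{"x":45,"y":-115,"z":70,"ax":0,"ay":0,"az":0},{"x":63,"y":-160,"z":80,"ax":0,"ay":0,"az":0},{"x":80,"y":-205,"z":90,"ax":0,"ay":0,"az":0},{"x":98,"y":-250,"z":100,"ax":0,"ay":0,"az":0},{"x":116,"y":-295,"z":110,"ax":0,"ay":0,"az":0},{"x":134,"y":-340,"z":120,"ax":0,"ay":0,"az":0},{"x":150,"y":-385,"z":130,"ax":0,"ay":0,"az":0},{"x":165,"y":-430,"z":140,"ax":0,"ay":0,"az":0},{"x":180,"y":-475,"z":150,"ax":0,"ay":0,"az":0},{"x":195,"y":-520,"z":160,"ax":0,"ay":0,"az":0}]'; python3 -m crank '[{"x":17,"y":-40,"z":0,"ax":0,"ay":0,"az":0},{"x":34,"y":-80,"z":0,"ax":0,"ay":0,"az":0},{"x":50,"y":-120,"z":0,"ax":0,"ay":0,"az":0},{"x":67,"y":-160,"z":0,"ax":0,"ay":0,"az":0},{"x":84,"y":-200,"z":0,"ax":0,"ay":0,"az":0},{"x":100,"y":-240,"z":0,"ax":0,"ay":0,"az":0},{"x":117,"y":-280,"z":0,"ax":0,"ay":0,"az":0},{"x":134,"y":-320,"z":0,"ax":0,"ay":0,"az":0},{"x":145,"y":-360,"z":0,"ax":0,"ay":0,"az":0},{"x":145,"y":-390,"z":0,"ax":0,"ay":0,"az":0},{"x":145,"y":-390,"z":0,"ax":0,"ay":0,"az":0}]'
python3 - <<'E'
from h import *
d=shot("wrist");print(d["p"],r.get_obs()["clock"],np.round(d["T_tool_cam"],3).tolist(),np.round(d["er"],3).tolist())
P=cloud(d);np.save("W.npy",P)
for l in("box_left","loose_box","pressure_plate"):
    for m in models.cut_out(l,d)[:5]:
        Q=cloud(d,m["pixels"]);print(l,round(m["score"],2),m["bbox"],np.round(np.median(Q,0),3))
cv2.imwrite("pics/d.png",d["frame"][...,::-1])
E
```

```text
clock: 2.1
position: [0.3743, 0.0767, 0.377]
ee_rot: [[-0.958, 0.287, 0.001], [0.287, 0.958, 0.001], [-0.0, 0.001, -1.0]]
force: [0.8, -1.1, 0.3]
width: 0.0942
finger_force: 0.0
clock: 3.2
position: [0.5178, -0.3154, 0.3758]
ee_rot: [[-0.957, 0.292, -0.002], [0.292, 0.957, -0.002], [0.001, -0.002, -1.0]]
force: [-0.0, -0.1, 0.7]
width: 0.0942
finger_force: 0.0
[ 0.51782714 -0.3153888   0.3758356 ] 3.25 [[-0.001, -0.972, -0.236, 0.069], [1.0, -0.001, -0.001, 0.0], [0.001, -0.236, 0.972, -0.168], [0.0, 0.0, 0.0, 1.0]] [[-0.957, 0.292, -0.002], [0.292, 0.957, -0.002], [0.001, -0.002, -1.0]]
box_left 0.9 [280.8, 194.6, 341.9, 293.6] [ 0.627 -0.272  0.181]
loose_box 0.84 [464.7, 0.6, 509.4, 62.6] [0.439 0.033 0.047]
loose_box 0.5 [281.4, 192.9, 341.6, 295.6] [ 0.627 -0.272  0.181]
pressure_plate 0.88 [195.1, 159.3, 245.4, 254.3] [ 0.545 -0.385  0.137]
```

View pics/d.png

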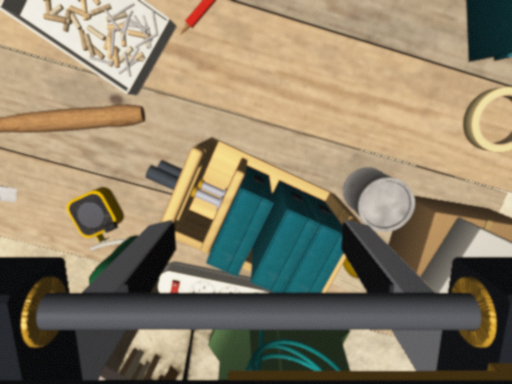

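The wrist view shows the carrier with box_right at about (240,225), the gap at about (262,225) and the two left boxes at about (300,240). Now I'll fit the carrier frame from the depth.

```bash
python3 - <<'E'
from h import *
P=np.load("W.npy");C=np.load("C.npy")
for nm,Q in(("wrist",P),("scene",C)):
    t=Q[(Q[:,2]>.176)&(Q[:,2]<.195)&(Q[:,0]>.48)&(Q[:,0]<.72)&(Q[:,1]<-.2)&(Q[:,1]>-.42)]
    best=None
    for a in np.radians(np.arange(-30,5,.5)):   # carrier yaw
        x=t[:,:2]@[np.cos(a),np.sin(a)]; s=-np.sort(np.histogram(x,np.arange(x.min(),x.max()+.002,.002))[0])[0]*0
        w=np.percentile(x,99.5)-np.percentile(x,.5)
        if best is None or w<best[0]: best=(w,a)
    a=best[1]; x=t[:,:2]@[np.cos(a),np.sin(a)]; y=t[:,:2]@[-np.sin(a),np.cos(a)]
    print(nm,len(t),"yaw",np.degrees(a),"width",best[0],"x",np.percentile(x,[.5,99.5]),"z",np.median(t[:,2]))
    h,e=np.histogram(y,np.arange(y.min(),y.max()+.002,.002));print([(round(1000*b),int(k)) for k,b in zip(h,e)])
    # lateral: lines through box edge per x slice
    # end-board top / plate: z .155-.168 and .13-.145
    for lo,hi in((.155,.17),(.132,.146)):
        u=Q[(Q[:,2]>lo)&(Q[:,2]<hi)&(Q[:,0]>.45)&(Q[:,0]<.75)&(Q[:,1]<-.18)&(Q[:,1]>-.52)]
        X=u[:,:2]@[np.cos(a),np.sin(a)];Y=u[:,:2]@[-np.sin(a),np.cos(a)]
        h,e=np.histogram(Y,np.arange(-.35,.05,.005));print(lo,[(round(1000*b),int(k)) for k,b in zip(h,e) if k>20])
E
```

```text
wrist 8239 yaw -29.999999999999996 width 0.10883702901330905 x [0.6269977  0.73583473] z 0.18166877917292873
[(-52, 13), (-50, 26), (-48, 38), (-46, 55), (-44, 67), (-42, 84), (-40, 95), (-38, 112), (-36, 129), (-34, 138), (-32, 152), (-30, 149), (-28, 151), (-26, 149), (-24, 148), (-22, 148), (-20, 145), (-18, 150), (-16, 148), (-14, 145), (-12, 132), (-10, 123), (-8, 109), (-6, 97), (-4, 80), (-2, 67), (0, 51), (2, 43), (4, 39), (6, 40), (8, 42), (10, 59), (12, 67), (14, 89), (16, 97), (18, 112), (20, 125), (22, 141), (24, 145), (26, 141), (28, 143), (30, 144), (32, 141), (34, 145), (36, 137), (38, 144), (40, 134), (42, 141), (44, 129), (46, 137), (48, 133), (50, 135), (52, 128), (54, 134), (56, 123), (58, 132), (60, 122), (62, 127), (64, 120), (66, 125), (68, 118), (70, 118), (72, 128), (74, 108), (76, 112), (78, 119), (80, 111), (82, 111), (84, 112), (86, 107), (88, 104), (90, 99), (92, 81), (94, 49), (96, 32), (98, 14), (100, 1)]
0.155 [(-115, 51), (-110, 126), (-105, 217), (-100, 261), (-95, 211), (-90, 129), (-85, 27), (0, 21), (5, 49), (10, 41), (15, 44), (20, 43)]
0.132 [(-6
[... 689 characters left out ...]
46), (38, 40), (40, 39), (42, 39), (44, 49), (46, 31), (48, 42), (50, 44), (52, 42), (54, 34), (56, 42), (58, 44), (60, 43), (62, 34), (64, 42), (66, 41), (68, 35), (70, 40), (72, 41), (74, 36), (76, 32), (78, 41), (80, 43), (82, 38), (84, 28), (86, 37), (88, 26), (90, 26), (92, 27), (94, 22), (96, 11), (98, 10), (100, 8), (102, 6), (104, 0), (106, 1)]
0.155 [(-125, 34), (-120, 86), (-115, 128), (-110, 136), (-105, 150), (-100, 124), (-95, 77), (-90, 27), (-55, 37), (-50, 90), (-45, 85), (-40, 82), (-35, 56), (5, 31), (10, 26), (15, 25), (20, 28)]
0.132 [(-125, 53), (-120, 38), (-115, 25), (-105, 34), (-100, 56), (-65, 55), (-60, 87), (-55, 134), (-50, 145), (-45, 135), (-40, 95), (-35, 41)]
```

```bash
cat > fit.py <<'E'
from h import *
def fit(P,zlo,zhi,box,mn=300):
    x0,x1,y0,y1=box
    t=P[(P[:,2]>zlo)&(P[:,2]<zhi)&(P[:,0]>x0)&(P[:,0]<x1)&(P[:,1]>y0)&(P[:,1]<y1)]
    im=np.zeros((int((x1-x0)*1000),int((y1-y0)*1000)),np.uint8)
    im[((t[:,0]-x0)*999.9).astype(int),((t[:,1]-y0)*999.9).astype(int)]=255
    im=cv2.morphologyEx(im,cv2.MORPH_CLOSE,np.ones((5,5)));im=cv2.morphologyEx(im,cv2.MORPH_OPEN,np.ones((7,7)))
    n,lab,st,ce=cv2.connectedComponentsWithStats(im)
    for i in range(1,n):
        if st[i,4]<mn: continue
        v,u=np.nonzero(lab==i);q=np.stack([v+x0*1000+.5,u+y0*1000+.5],1).astype(np.float32)
        c,s,a=cv2.minAreaRect(q)
        b=cv2.boxPoints((c,s,a));print(st[i,4],"c",np.round(c,1),"s",np.round(s,1),"a",round(a,1),"corners",np.round(b,0).tolist())
E
python3 - <<'E'
from fit import *
P=np.load("W.npy");bx=(.45,.75,-.56,-.18)
fit(P,.176,.195,bx);print();fit(P,.155,.17,bx);print();fit(P,.13,.146,bx)
print();fit(np.load("L.npy"),.163,.18,(.35,.5,0,.12))
E
```

```text
4023 c [ 574.7 -357.3] s [ 41.6 100.8] a 48.1 corners [[523.0, -339.0], [598.0, -406.0], [626.0, -376.0], [551.0, -308.0]]
7500 c [ 627.  -298.9] s [ 83.8 100.9] a 48.0 corners [[561.0, -296.0], [636.0, -364.0], [693.0, -302.0], [618.0, -234.0]]

1351 c [ 506.8 -406.5] s [15.9 95.6] a 48.0 corners [[466.0, -380.0], [537.0, -444.0], [548.0, -433.0], [477.0, -369.0]]

1382 c [ 557.  -376.5] s [ 15.7 116.8] a 46.3 corners [[509.0, -342.0], [594.0, -423.0], [605.0, -411.0], [520.0, -330.0]]

3628 c [426.2  52.8] s [41.7 99.3] a 83.4 corners [[374.0, 38.0], [473.0, 26.0], [478.0, 68.0], [379.0, 79.0]]
```

Fit results:
- **Carrier:** yaw −42°, spines at s=616 mm along its x, gap of t=139.5..155.5 mm along its y.
- **Loose box:** top centre (426,53), yaw −6.6°.

Now I'll go and grasp it.

```bash
python3 -m crank '[{"x":-12,"y":42,"z":0,"ax":0,"ay":0,"az":0.03},{"x":-24,"y":84,"z":0,"ax":0,"ay":0,"az":0.06},{"x":-36,"y":126,"z":0,"ax":0,"ay":0,"az":0.09},{"x":-48,"y":168,"z":0,"ax":0,"ay":0,"az":0.12},{"x":-60,"y":210,"z":0,"ax":0,"ay":0,"az":0.15},{"x":-72,"y":252,"z":0,"ax":0,"ay":0,"az":0.18},{"x":-84,"y":294,"z":0,"ax":0,"ay":0,"az":0.18},{"x":-94,"y":336,"z":0,"ax":0,"ay":0,"az":0.18},{"x":-100,"y":369,"z":-30,"ax":0,"ay":0,"az":0.18},{"x":-100,"y":369,"z":-70,"ax":0,"ay":0,"az":0.18},{"x":-100,"y":369,"z":-110,"ax":0,"ay":0,"az":0.18},{"x":-100,"y":369,"z":-110,"ax":0,"ay":0,"az":0.18}]'
python3 - <<'E'
from fit import *
d=shot("wrist");o=r.get_obs();print(o["position"],np.round(o["ee_rot"],3).tolist())
fit(cloud(d),.16,.18,(.33,.52,-.02,.14))
E
```

```text
clock: 4.6
position: [0.4167, 0.0582, 0.2635]
ee_rot: [[-0.994, 0.108, -0.005], [0.108, 0.994, -0.002], [0.005, -0.002, -1.0]]
force: [0.5, 0.2, 0.2]
width: 0.094
finger_force: 0.0
[0.41812377 0.05819802 0.26613324] [[-0.994, 0.109, -0.002], [0.109, 0.994, -0.001], [0.002, -0.001, -1.0]]
4092 c [426.7  54.6] s [ 41.4 100.6] a 83.7 corners [[374.0, 40.0], [474.0, 29.0], [479.0, 70.0], [379.0, 81.0]]
```

```bash
python3 -m crank '[{"x":0,"y":-3,"z":-40,"ax":0,"ay":0,"az":0},{"x":0,"y":-3,"z":-80,"ax":0,"ay":0,"az":0},{"x":0,"y":-3,"z":-120,"ax":0,"ay":0,"az":0},{"x":0,"y":-3,"z":-150,"ax":0,"ay":0,"az":0},{"x":0,"y":-3,"z":-164,"ax":0,"ay":0,"az":0},{"x":0,"y":-3,"z":-164,"ax":0,"ay":0,"az":0}]' && python3 -m crank '[{"x":0,"y":0,"z":0,"ax":0,"ay":0,"az":0},{"x":0,"y":0,"z":0,"ax":0,"ay":0,"az":0},{"x":0,"y":0,"z":0,"ax":0,"ay":0,"az":0},{"x":0,"y":0,"z":0,"ax":0,"ay":0,"az":0},{"x":0,"y":0,"z":0,"ax":0,"ay":0,"az":0},{"x":0,"y":0,"z":0,"ax":0,"ay":0,"az":0},{"x":0,"y":0,"z":0,"ax":0,"ay":0,"az":0},{"x":0,"y":0,"z":0,"ax":0,"ay":0,"az":0}]' -1
```

```text
clock: 5.25
position: [0.4198, 0.0555, 0.1028]
ee_rot: [[-0.994, 0.109, -0.001], [0.109, 0.994, 0.0], [0.001, 0.0, -1.0]]
force: [-0.3, -0.4, 0.4]
width: 0.0943
finger_force: 0.0
clock: 6.05
position: [0.4192, 0.0547, 0.1025]
ee_rot: [[-0.994, 0.111, -0.0], [0.111, 0.994, -0.0], [0.0, -0.0, -1.0]]
force: [-1.6, -0.5, 2.6]
width: 0.0407
finger_force: 30.0
```

```bash
python3 -m crank '[{"x":0,"y":0,"z":20,"ax":0,"ay":0,"az":0},{"x":4,"y":-20,"z":50,"ax":0,"ay":0,"az":0},{"x":12,"y":-60,"z":70,"ax":0,"ay":0,"az":0},{"x":20,"y":-100,"z":70,"ax":0,"ay":0,"az":0},{"x":29,"y":-140,"z":70,"ax":0,"ay":0,"az":0},{"x":37,"y":-180,"z":70,"ax":0,"ay":0,"az":0},{"x":46,"y":-220,"z":70,"ax":0,"ay":0,"az":0},{"x":54,"y":-260,"z":70,"ax":0,"ay":0,"az":0},{"x":62,"y":-295,"z":60,"ax":0,"ay":0,"az":0},{"x":67,"y":-317,"z":35,"ax":0,"ay":0,"az":0},{"x":68.5,"y":-322,"z":16,"ax":0,"ay":0,"az":0},{"x":68.5,"y":-322,"z":16,"ax":0,"ay":0,"az":0}]'
python3 -m crank '[{"x":0,"y":0,"z":0,"ax":0,"ay":0,"az":0},{"x":0,"y":0,"z":0,"ax":0,"ay":0,"az":0}]'
python3 - <<'E'
from fit import *
d=shot("scene");o=r.get_obs();print(o["position"],o["force"])
fit(cloud(d),.176,.2,(.38,.75,-.42,-.16))
cv2.imwrite("pics/e.png",cv2.resize(d["frame"][130:330,250:450],None,fx=3,fy=3,interpolation=3)[...,::-1])
E
```

```text
clock: 7.25
position: [0.4859, -0.2676, 0.1159]
ee_rot: [[-0.994, 0.112, -0.005], [0.112, 0.994, 0.001], [0.005, 0.0, -1.0]]
force: [0.2, 1.5, -4.8]
width: 0.0404
finger_force: 30.0
clock: 7.45
position: [0.4881, -0.2667, 0.1194]
ee_rot: [[-0.994, 0.11, 0.001], [0.11, 0.994, 0.0], [-0.001, 0.0, -1.0]]
force: [-0.2, -0.1, -5.7]
width: 0.0409
finger_force: 30.0
[ 0.4882553 -0.2666388  0.1194343] [ 0.74048051  0.09255934 -5.41334484]
911 c [ 459.3 -264.2] s [41.1 28.2] a 85.2 corners [[444.0, -284.0], [472.0, -286.0], [475.0, -245.0], [447.0, -243.0]]
3845 c [ 574.2 -357.7] s [43.1 99.3] a 48.0 corners [[523.0, -340.0], [597.0, -407.0], [626.0, -375.0], [552.0, -308.0]]
8075 c [ 626.7 -299.2] s [ 87.3 100.2] a 47.7 corners [[560.0, -298.0], [634.0, -365.0], [693.0, -301.0], [619.0, -233.0]]
```

View pics/e.png

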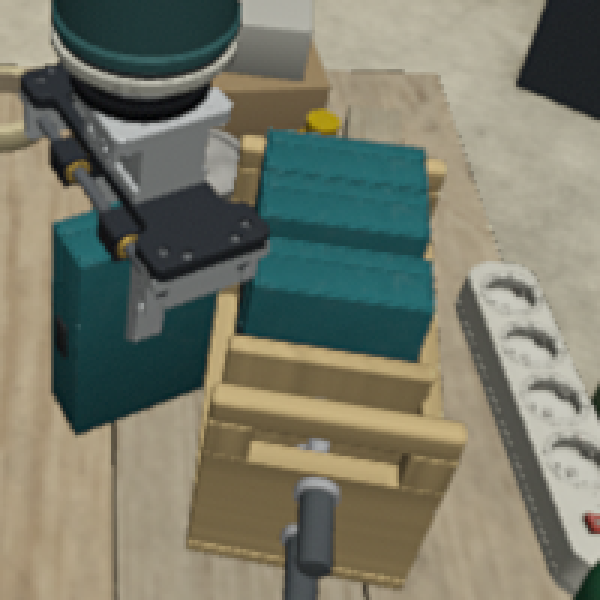

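The picture shows the held box in front of the gap with its latch on the outer side at about (60,330). Its back-right corner is aimed at the gap. I'll ease the corner in.

```bash
python3 -m crank '[{"x":4,"y":-4,"z":-1,"ax":0,"ay":0,"az":0},{"x":8,"y":-8,"z":-2,"ax":0,"ay":0,"az":0},{"x":11,"y":-11,"z":-2,"ax":0,"ay":0,"az":0},{"x":13,"y":-13,"z":-2,"ax":0,"ay":0,"az":0},{"x":15,"y":-14.5,"z":-2,"ax":0,"ay":0,"az":0},{"x":15,"y":-14.5,"z":-2,"ax":0,"ay":0,"az":0},{"x":15,"y":-14.5,"z":-2,"ax":0,"ay":0,"az":0}]'
```

```text
clock: 8.2
position: [0.5026, -0.2818, 0.1164]
ee_rot: [[-0.994, 0.111, -0.0], [0.111, 0.994, -0.0], [0.0, -0.0, -1.0]]
force: [-0.6, 0.8, -6.0]
width: 0.0405
finger_force: 30.0
```

```bash
python3 -m crank '[{"x":-1.3,"y":-1.5,"z":0,"ax":0,"ay":0,"az":0},{"x":-2.7,"y":-3,"z":0,"ax":0,"ay":0,"az":0},{"x":-4,"y":-4.5,"z":0,"ax":0,"ay":0,"az":0},{"x":-5.4,"y":-6,"z":0,"ax":0,"ay":0,"az":0},{"x":-6.7,"y":-7.4,"z":0,"ax":0,"ay":0,"az":0},{"x":-8,"y":-9,"z":0,"ax":0,"ay":0,"az":0},{"x":-9.4,"y":-10.4,"z":0,"ax":0,"ay":0,"az":0},{"x":-9.4,"y":-10.4,"z":0,"ax":0,"ay":0,"az":0},{"x":-9.4,"y":-10.4,"z":0,"ax":0,"ay":0,"az":0}]'
python3 - <<'E'
from fit import *
d=shot("scene");o=r.get_obs();print(o["position"],o["force"])
fit(cloud(d),.176,.2,(.38,.75,-.46,-.16))
E
```

```text
clock: 9.1
position: [0.4936, -0.291, 0.1164]
ee_rot: [[-0.994, 0.109, 0.0], [0.109, 0.994, 0.002], [-0.0, 0.002, -1.0]]
force: [0.5, 6.6, -2.2]
width: 0.0407
finger_force: 30.0
[ 0.49363644 -0.29096893  0.11642171] [ 1.0310516   7.55683859 -1.51927951]
951 c [ 465.6 -288.8] s [41.5 29.3] a 84.3 corners [[449.0, -308.0], [478.0, -311.0], [482.0, -270.0], [453.0, -267.0]]
2901 c [ 578.7 -370.3] s [43.2 78.4] a 52.1 corners [[534.0, -363.0], [596.0, -411.0], [623.0, -377.0], [561.0, -329.0]]
8012 c [ 626.9 -299.1] s [ 85.4 100.2] a 47.7 corners [[561.0, -297.0], [635.0, -364.0], [693.0, -301.0], [619.0, -234.0]]
```

```bash
python3 -m crank '[{"x":-0.7,"y":-1.7,"z":0,"ax":0,"ay":0,"az":0},{"x":-1.4,"y":-3.4,"z":0,"ax":0,"ay":0,"az":0},{"x":-2.1,"y":-5.1,"z":0,"ax":0,"ay":0,"az":0},{"x":-2.8,"y":-6.8,"z":0,"ax":0,"ay":0,"az":0},{"x":-3.5,"y":-8.5,"z":0,"ax":0,"ay":0,"az":0},{"x":-4.2,"y":-10.2,"z":0,"ax":0,"ay":0,"az":0},{"x":-4.9,"y":-11.9,"z":0,"ax":0,"ay":0,"az":0},{"x":-5.7,"y":-13.7,"z":0,"ax":0,"ay":0,"az":0},{"x":-5.7,"y":-13.7,"z":0,"ax":0,"ay":0,"az":0},{"x":-5.7,"y":-13.7,"z":0,"ax":0,"ay":0,"az":0}]'
cat > look.py <<'E'
from fit import *
import sys
d=shot("scene");o=r.get_obs();p=o["position"]*1000;print(np.round(p,1),np.round(o["force"],1),"yaw",np.degrees(np.arctan2(-o["ee_rot"][1][0],-o["ee_rot"][0][0])).round(1),"s,t",np.round([p[0]*.743-p[1]*.669,p[0]*.669+p[1]*.743],1),o["width"])
fit(cloud(d),.176,.2,(.38,.75,-.48,-.16))
if len(sys.argv)>1: cv2.imwrite(sys.argv[1],cv2.resize(d["frame"][130:330,250:450],None,fx=3,fy=3,interpolation=3)[...,::-1])
E
python3 look.py pics/f.png
```

```text
clock: 10.15
position: [0.4864, -0.3031, 0.1155]
ee_rot: [[-0.994, 0.109, -0.003], [0.109, 0.994, 0.005], [0.004, 0.005, -1.0]]
force: [-6.7, 14.8, -1.6]
width: 0.0409
finger_force: 30.0
[ 486.4 -303.   115.5] [-6.5 15.9 -1.1] yaw -6.2 s,t [564.1 100.3] 0.04050703965254088
938 c [ 457.9 -301. ] s [41.3 28.3] a 81.9 corners [[441.0, -319.0], [469.0, -323.0], [475.0, -283.0], [447.0, -279.0]]
2935 c [ 575.8 -376. ] s [44.3 80.2] a 60.9 corners [[530.0, -376.0], [600.0, -415.0], [622.0, -376.0], [551.0, -337.0]]
7954 c [ 626.2 -299.3] s [ 86.5 100.4] a 48.4 corners [[560.0, -298.0], [635.0, -365.0], [692.0, -300.0], [617.0, -234.0]]
```

View pics/f.png

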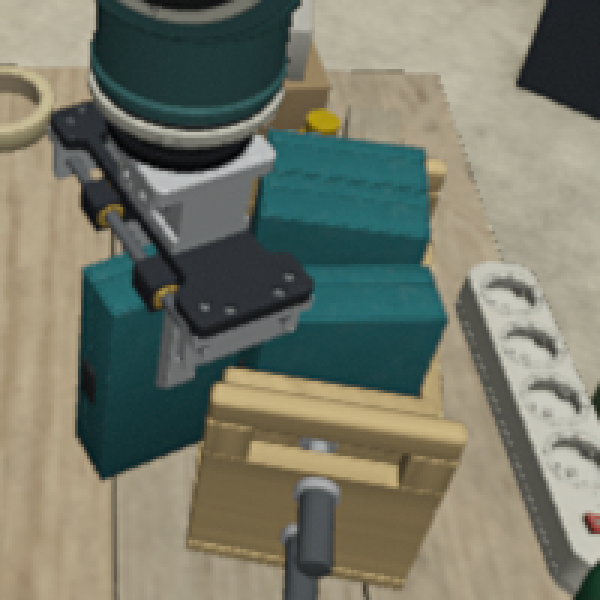

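The picture shows the gap mouth opened to about 43 mm at (300,260). Box_right is yawed with its back lagging, all boxes are upright, and the plate is pushed back. Next I'll turn the held box nearly square about its leading corner.

```bash
python3 -m crank '[{"x":1.9,"y":2.7,"z":0,"ax":0,"ay":0,"az":-0.065},{"x":3.8,"y":5.4,"z":0,"ax":0,"ay":0,"az":-0.13},{"x":5.6,"y":8.2,"z":0,"ax":0,"ay":0,"az":-0.195},{"x":7.5,"y":10.9,"z":0,"ax":0,"ay":0,"az":-0.26},{"x":9.4,"y":13.6,"z":0,"ax":0,"ay":0,"az":-0.325},{"x":11.3,"y":16.3,"z":0,"ax":0,"ay":0,"az":-0.39},{"x":13.2,"y":19.1,"z":0,"ax":0,"ay":0,"az":-0.455},{"x":15.1,"y":21.8,"z":0,"ax":0,"ay":0,"az":-0.52},{"x":15.1,"y":21.8,"z":0,"ax":0,"ay":0,"az":-0.52},{"x":15.1,"y":21.8,"z":0,"ax":0,"ay":0,"az":-0.52}]'
python3 look.py pics/g.png
```

```text
clock: 11.2
position: [0.5035, -0.2828, 0.1164]
ee_rot: [[-0.809, 0.588, 0.001], [0.588, 0.809, 0.001], [0.0, 0.001, -1.0]]
force: [5.0, 5.1, -5.5]
width: 0.0405
finger_force: 30.0
[ 503.5 -282.8  116.3] [ 5.   5.2 -6.4] yaw -36.0 s,t [563.3 126.7] 0.04072375509427754
4663 c [ 572.6 -352.2] s [ 82.8 107.2] a 62.4 corners [[506.0, -364.0], [601.0, -414.0], [639.0, -340.0], [544.0, -291.0]]
8058 c [ 626.7 -299.7] s [ 85.7 100.9] a 47.6 corners [[561.0, -297.0], [635.0, -365.0], [693.0, -302.0], [618.0, -234.0]]
```

View pics/g.png

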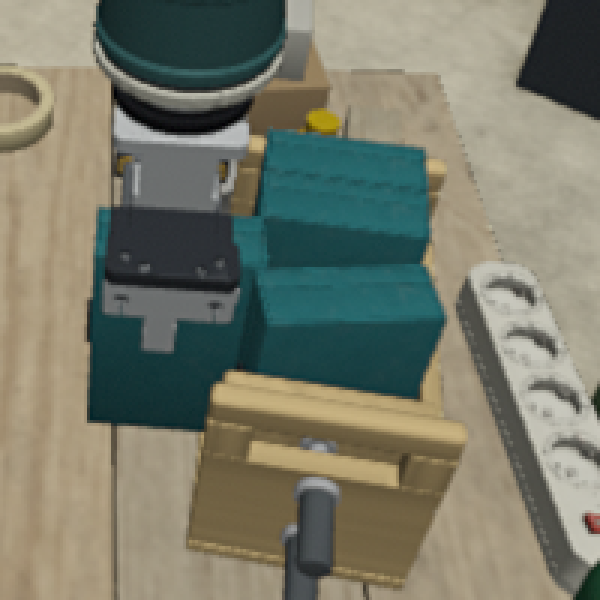

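The picture shows the box square in the widened mouth at about (255,300), with its leading end between the neighbours. I'll move it in along the carrier depth.

```bash
python3 -m crank '[{"x":2,"y":-1.3,"z":0,"ax":0,"ay":0,"az":-0.01},{"x":4,"y":-2.6,"z":0,"ax":0,"ay":0,"az":-0.015},{"x":6.1,"y":-3.9,"z":0,"ax":0,"ay":0,"az":-0.02},{"x":8.2,"y":-5.2,"z":0,"ax":0,"ay":0,"az":-0.025},{"x":10.3,"y":-6.5,"z":0,"ax":0,"ay":0,"az":-0.03},{"x":12.5,"y":-8,"z":0,"ax":0,"ay":0,"az":-0.04},{"x":14.8,"y":-9.4,"z":0,"ax":0,"ay":0,"az":-0.045},{"x":17.1,"y":-10.9,"z":0,"ax":0,"ay":0,"az":-0.05},{"x":17.1,"y":-10.9,"z":0,"ax":0,"ay":0,"az":-0.05},{"x":17.1,"y":-10.9,"z":0,"ax":0,"ay":0,"az":-0.05}]'
python3 look.py
```

```text
clock: 12.25
position: [0.5199, -0.2917, 0.1154]
ee_rot: [[-0.779, 0.627, -0.002], [0.627, 0.779, 0.005], [0.004, 0.003, -1.0]]
force: [1.8, 13.8, -7.9]
width: 0.0409
finger_force: 30.0
[ 519.8 -291.7  115.4] [ 0.5 14.  -7.6] yaw -38.9 s,t [581.4 131. ] 0.041237750118017204
12284 c [ 600.2 -331.7] s [169.8 102.4] a 50.3 corners [[507.0, -364.0], [585.0, -430.0], [694.0, -299.0], [615.0, -234.0]]
```

```bash
python3 -m crank '[{"x":1.8,"y":-1.2,"z":0,"ax":0,"ay":0,"az":-0.01},{"x":3.6,"y":-2.4,"z":0,"ax":0,"ay":0,"az":-0.015},{"x":5.5,"y":-3.7,"z":0,"ax":0,"ay":0,"az":-0.02},{"x":7.4,"y":-5,"z":0,"ax":0,"ay":0,"az":-0.025},{"x":9.3,"y":-6.2,"z":0,"ax":0,"ay":0,"az":-0.03},{"x":11.1,"y":-7.4,"z":0,"ax":0,"ay":0,"az":-0.04},{"x":13,"y":-8.7,"z":0,"ax":0,"ay":0,"az":-0.045},{"x":14.8,"y":-9.9,"z":0,"ax":0,"ay":0,"az":-0.05},{"x":14.8,"y":-9.9,"z":0,"ax":0,"ay":0,"az":-0.05},{"x":14.8,"y":-9.9,"z":0,"ax":0,"ay":0,"az":-0.05}]'
python3 look.py pics/h.png
```

```text
clock: 13.3
position: [0.5345, -0.3008, 0.1164]
ee_rot: [[-0.747, 0.665, -0.002], [0.665, 0.747, 0.007], [0.006, 0.004, -1.0]]
force: [-9.3, 27.4, 17.6]
width: 0.0413
finger_force: 30.1
[ 534.6 -300.7  116.5] [-9.2 27.5 18.2] yaw -41.7 s,t [598.4 134.2] 0.04078274524361127
10315 c [ 604.7 -338.9] s [174.6  91.5] a 48.4 corners [[513.0, -374.0], [581.0, -435.0], [697.0, -304.0], [628.0, -243.0]]
```

View pics/h.png

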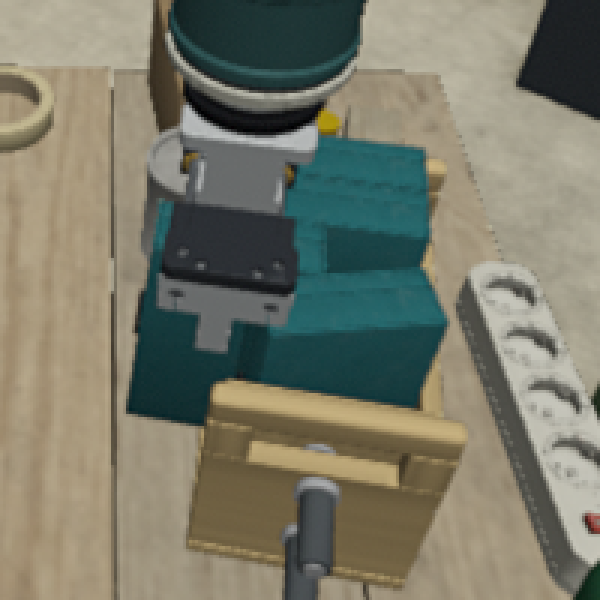

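The picture shows the box about 40 mm in, but box_right is still yawed (its back lags) and the push is building to about 25 N. I'll back off slightly to let the spring square it up.

```bash
python3 -m crank '[{"x":-1.5,"y":1.3,"z":0.5,"ax":0,"ay":0,"az":0},{"x":-3,"y":2.7,"z":1,"ax":0,"ay":0,"az":0},{"x":-4.5,"y":4,"z":1,"ax":0,"ay":0,"az":0},{"x":-6,"y":5.4,"z":1,"ax":0,"ay":0,"az":0},{"x":-6,"y":5.4,"z":1,"ax":0,"ay":0,"az":0},{"x":-6,"y":5.4,"z":1,"ax":0,"ay":0,"az":0}]'
python3 - <<'E'
from fit import *
import look
for n in("side","wrist"):
    d=shot(n);P=cloud(d);print(n);fit(P,.176,.2,(.38,.75,-.48,-.16));print("plate");fit(P,.13,.146,(.45,.75,-.56,-.3));fit(P,.155,.17,(.45,.75,-.56,-.18))
    cv2.imwrite(f"pics/i_{n}.png",d["frame"][...,::-1])
E
```

```text
clock: 13.95
position: [0.5296, -0.2982, 0.1175]
ee_rot: [[-0.746, 0.666, 0.001], [0.666, 0.746, 0.001], [-0.0, 0.002, -1.0]]
force: [4.1, 6.3, -3.1]
width: 0.0413
finger_force: 30.0
[ 529.6 -298.2  117.5] [ 4.6  6.3 -4.1] yaw -41.8 s,t [593.  132.7] 0.04071031236985691
11124 c [ 601.4 -337.5] s [174.5  96.4] a 48.5 corners [[508.0, -371.0], [580.0, -435.0], [695.0, -304.0], [623.0, -240.0]]
side
12952 c [ 599.8 -331.4] s [174.7 103.5] a 51.4 corners [[505.0, -367.0], [586.0, -432.0], [695.0, -295.0], [614.0, -231.0]]
plate
1759 c [ 521.  -420.3] s [ 17.1 132.3] a 48.4 corners [[466.0, -383.0], [565.0, -471.0], [576.0, -458.0], [477.0, -370.0]]
wrist
1391 c [ 509.  -280.8] s [41.7 35. ] a 48.4 corners [[482.0, -285.0], [508.0, -308.0], [536.0, -277.0], [510.0, -254.0]]
754 c [ 538.4 -306.6] s [44.7 19.4] a 48.4 corners [[516.0, -317.0], [531.0, -330.0], [560.0, -296.0], [546.0, -283.0]]
plate
```

View pics/i_wrist.png

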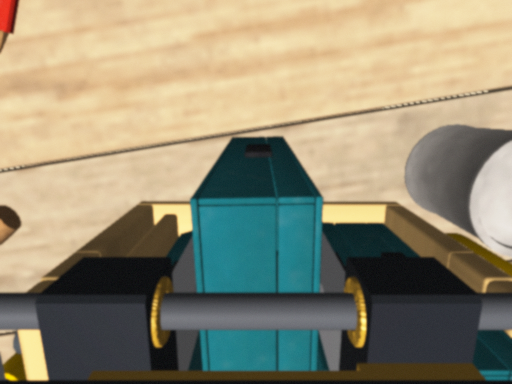

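The wrist view shows the held box square to the carrier, upright and unslipped, with the latch at (258,150). Next I'll check box_right's pose through the segmentation.

```bash
cat > br.py <<'E'
from fit import *
R=np.array([[.743,-.669],[.669,.743]])
def rep(n):
    d=shot(n);P=cloud(d);st=P[:,:2]@R.T*1000-[667,124.3]
    m=(P[:,2]>.176)&(P[:,2]<.19)&(st[:,1]<-14)&(st[:,1]>-80)&(st[:,0]>-75)&(st[:,0]<70)
    q=st[m].astype(np.float32)
    for x in range(-60,60,12):
        k=q[(q[:,0]>=x)&(q[:,0]<x+12)]
        if len(k)>15: print(n,x,len(k),np.round(np.percentile(k[:,1],[2,98]),1))
    if len(q): print("front/back",np.percentile(q[:,0],[1,99]))
    m=(P[:,2]>.125)&(P[:,2]<.15)&(st[:,1]<-30)&(st[:,1]>-80)&(abs(st[:,0])<60)
    if m.sum()>20: print("plate top t",np.percentile(st[m][:,1],[5,50,95]),m.sum())
    return d
if __name__=="__main__":
    rep("scene");rep("side")
E
python3 br.py
```

```text
scene -48 25 [-60.2 -45. ]
scene -36 143 [-58. -16.]
scene -24 148 [-54.7 -15.9]
scene -12 134 [-51.5 -14.4]
scene 0 131 [-47.2 -14.8]
scene 12 107 [-44.3 -15. ]
scene 24 107 [-40.4 -14.2]
scene 36 88 [-36.8 -14.8]
scene 48 37 [-33.3 -15.6]
front/back [-39.37297356  52.45575176]
plate top t [-62.84680592 -46.84492242 -32.66450225] 611
side -48 104 [-58.6 -17.7]
side -36 141 [-57.2 -15.5]
side -24 130 [-54.3 -16.5]
side -12 129 [-50.6 -15.9]
side 0 114 [-47.  -14.8]
side 12 105 [-43.1 -15.4]
side 24 100 [-39.9 -15.2]
side 36 88 [-36.  -14.5]
side 48 41 [-32.4 -15.8]
front/back [-45.06911827  53.06808857]
plate top t [-54.5365391  -39.90386127 -31.25724978] 474
```

Box_right is still about 16° yawed, with its knuckles against the back stop. I'll go a little deeper, then draw back while pressing sideways, so it gets dragged out of that jam and swings square.

```bash
python3 -m crank '[{"x":2.2,"y":-0.9,"z":0,"ax":0,"ay":0,"az":0},{"x":4,"y":-2.2,"z":0,"ax":0,"ay":0,"az":0},{"x":5.9,"y":-3.9,"z":0,"ax":0,"ay":0,"az":0},{"x":5.9,"y":-3.9,"z":0,"ax":0,"ay":0,"az":0},{"x":3.5,"y":-4.3,"z":0,"ax":0,"ay":0,"az":0},{"x":1,"y":-4.3,"z":0,"ax":0,"ay":0,"az":0},{"x":-1.5,"y":-4.3,"z":0,"ax":0,"ay":0,"az":0},{"x":-3.5,"y":-4,"z":0,"ax":0,"ay":0,"az":0},{"x":-3.5,"y":-4,"z":0,"ax":0,"ay":0,"az":0}]'
python3 br.py|grep -v scene; python3 -c "
from plant import r;o=r.get_obs();print(o['position'],o['force'])"
```

```text
clock: 15.1
position: [0.5276, -0.301, 0.1176]
ee_rot: [[-0.747, 0.665, 0.003], [0.665, 0.747, 0.002], [-0.001, 0.004, -1.0]]
force: [12.2, 10.5, -6.1]
width: 0.0409
finger_force: 30.3
front/back [-38.93840622  52.51761948]
plate top t [-61.29068978 -47.75087439 -35.275051  ] 529
side -48 107 [-61.8 -14.2]
side -36 146 [-60.9 -17.9]
side -24 143 [-57.6 -15.2]
side -12 138 [-53.5 -15. ]
side 0 124 [-49.9 -15.3]
side 12 115 [-46.8 -15.8]
side 24 110 [-43.7 -15.3]
side 36 98 [-39.6 -15.6]
side 48 43 [-36.5 -16.7]
front/back [-44.96907913  52.80277435]
plate top t [-63.5293834  -42.72558634 -33.77538533] 436
[ 0.52761492 -0.30108048  0.11764455] [11.20310493 11.0032489  -4.32171458]
```

```bash
python3 -m crank '[{"x":-1,"y":-0.3,"z":0,"ax":0,"ay":0,"az":0},{"x":-2,"y":-0.7,"z":0,"ax":0,"ay":0,"az":0},{"x":-3,"y":-1,"z":0,"ax":0,"ay":0,"az":0},{"x":-4,"y":-1.3,"z":0,"ax":0,"ay":0,"az":0},{"x":-4,"y":-1.3,"z":0,"ax":0,"ay":0,"az":0}]'
python3 br.py|grep -v scene; python3 -c "
from plant import r;o=r.get_obs();print(o['position'],o['force'])"
```

```text
clock: 15.7
position: [0.5238, -0.3022, 0.1176]
ee_rot: [[-0.748, 0.664, 0.003], [0.664, 0.748, 0.002], [-0.001, 0.004, -1.0]]
force: [14.0, 12.1, -4.4]
width: 0.0419
finger_force: 31.1
front/back [-38.13438972  52.20942543]
plate top t [-61.18854663 -47.58742656 -35.58834681] 527
side -48 125 [-61.8 -14.3]
side -36 152 [-60.4 -14.5]
side -24 146 [-57.3 -16.1]
side -12 132 [-53.5 -15.5]
side 0 130 [-50.2 -15.3]
side 12 117 [-47.1 -15.1]
side 24 106 [-43.2 -15.6]
side 36 100 [-39.3 -14.3]
side 48 42 [-36.5 -16.1]
front/back [-47.6681028   52.24629066]
plate top t [-72.52981726 -43.18301275 -33.58463855] 447
[ 0.52380981 -0.30220933  0.1176273 ] [12.78520157 11.26462333 -3.80065395]
```

The grip yields before box_right turns, so a lever that short just jams. I'll go as deep as the fingers allow with less side load, set the box on the floor, and regrip nearer the spine.

```bash
python3 -m crank '[{"x":1.5,"y":1.5,"z":0,"ax":0,"ay":0,"az":0},{"x":3,"y":3,"z":0,"ax":0,"ay":0,"az":0},{"x":4.5,"y":4,"z":0,"ax":0,"ay":0,"az":0},{"x":6,"y":2.7,"z":0,"ax":0,"ay":0,"az":0},{"x":7.5,"y":1.4,"z":0,"ax":0,"ay":0,"az":0},{"x":9,"y":0,"z":0,"ax":0,"ay":0,"az":0},{"x":10.3,"y":-1.2,"z":0,"ax":0,"ay":0,"az":0},{"x":10.3,"y":-1.2,"z":0,"ax":0,"ay":0,"az":0}]'
python3 br.py|grep -v scene; python3 - <<'E'
from fit import *
o=r.get_obs();print(o["position"],o["force"],o["width"])
fit(cloud(shot("wrist")),.176,.2,(.38,.75,-.48,-.16))
E
```

```text
clock: 16.6
position: [0.5319, -0.3027, 0.1166]
ee_rot: [[-0.747, 0.665, -0.001], [0.665, 0.747, 0.005], [0.004, 0.003, -1.0]]
force: [1.6, 16.3, -4.6]
width: 0.0414
finger_force: 30.2
front/back [-38.09193768  53.23169983]
plate top t [-62.99502313 -48.46493832 -35.82660389] 661
side -48 72 [-57.4 -15.1]
side -36 138 [-55.6 -16. ]
side -24 130 [-53.4 -14.9]
side -12 127 [-50.5 -15.3]
side 0 119 [-47.2 -15.2]
side 12 112 [-45.  -15.4]
side 24 104 [-42.5 -14.9]
side 36 102 [-39.3 -14.6]
side 48 44 [-36.5 -16.9]
front/back [-41.38991108  52.90831509]
plate top t [-53.84229251 -41.48518079 -34.15539729] 458
[ 0.53194168 -0.30266534  0.11664495] [ 1.91650093 15.72120786 -4.74891512] 0.04156330382980773
1337 c [ 511.  -287.2] s [41.8 34.1] a 51.8 corners [[485.0, -293.0], [512.0, -314.0], [537.0, -281.0], [511.0, -260.0]]
776 c [ 541.6 -311.8] s [46.1 20.1] a 47.9 corners [[519.0, -322.0], [534.0, -336.0], [564.0, -301.0], [550.0, -288.0]]
```

Working: box_right went from 16° to 12° after releasing the side load. I'll repeat the cycle, turning the held box straight at the same time.

```bash
python3 -m crank '[{"x":-0.7,"y":-0.7,"z":0,"ax":0,"ay":0,"az":-0.04},{"x":-1.3,"y":-1.3,"z":0,"ax":0,"ay":0,"az":-0.08},{"x":-1.3,"y":-1.3,"z":0,"ax":0,"ay":0,"az":-0.1},{"x":-1.3,"y":-1.3,"z":0,"ax":0,"ay":0,"az":-0.1},{"x":0.7,"y":0.7,"z":0,"ax":0,"ay":0,"az":-0.1},{"x":2,"y":2,"z":0,"ax":0,"ay":0,"az":-0.1},{"x":3.5,"y":0.7,"z":0,"ax":0,"ay":0,"az":-0.09},{"x":3.7,"y":0.5,"z":0,"ax":0,"ay":0,"az":-0.08},{"x":3.7,"y":0.5,"z":0,"ax":0,"ay":0,"az":-0.08}]'
cat > chk.py <<'E'
from fit import *
o=r.get_obs();p=np.array(o["position"])*1000;f=o["force"];R=np.array([[.743,-.669],[.669,.743]])
print("s,t",np.round(R@p[:2],1),"z",p[2].round(1),"f s,t,z",np.round([*(R@f[:2]),f[2]],1),o["width"])
fit(cloud(shot("wrist")),.176,.2,(.38,.75,-.48,-.16))
E
python3 br.py|grep -v scene;python3 chk.py
```

```text
clock: 17.65
position: [0.5354, -0.3034, 0.1169]
ee_rot: [[-0.691, 0.723, -0.001], [0.723, 0.691, 0.003], [0.003, 0.002, -1.0]]
force: [1.2, 10.0, -6.0]
width: 0.0417
finger_force: 29.7
front/back [-39.41633102  52.69586876]
plate top t [-62.92480229 -50.27534234 -40.15853276] 615
side -48 96 [-58.6 -17.9]
side -36 147 [-58.  -16.6]
side -24 140 [-55.1 -15.6]
side -12 137 [-53.1 -15.8]
side 0 129 [-51.7 -15.8]
side 12 125 [-48.5 -14.9]
side 24 117 [-46.2 -14.4]
side 36 113 [-43.2 -15.3]
side 48 47 [-41.2 -15.6]
front/back [-43.58097649  52.48901939]
plate top t [-55.77180455 -45.47132545 -38.88498028] 384
s,t [600.7 132.8] z 116.9 f s,t,z [-4.7  7.7 -4.7] 0.04169370356331171
1331 c [ 515.6 -286.6] s [41.7 33.6] a 47.5 corners [[489.0, -291.0], [514.0, -313.0], [542.0, -283.0], [517.0, -260.0]]
780 c [ 544.4 -312.4] s [46.9 18.9] a 43.6 corners [[521.0, -322.0], [534.0, -335.0], [568.0, -303.0], [555.0, -289.0]]
```

Now 10°, with the back moving too. I'll lower to the floor, release, shift the grip 27 mm towards the spine and regrip.

```bash
python3 -m crank '[{"x":0,"y":0,"z":-1,"ax":0,"ay":0,"az":0},{"x":0,"y":0,"z":-2,"ax":0,"ay":0,"az":0},{"x":0,"y":0,"z":-2.8,"ax":0,"ay":0,"az":0},{"x":0,"y":0,"z":-2.8,"ax":0,"ay":0,"az":0}]'
python3 -m crank '[{"x":0,"y":0,"z":0,"ax":0,"ay":0,"az":0},{"x":0,"y":0,"z":0,"ax":0,"ay":0,"az":0},{"x":0,"y":0,"z":0,"ax":0,"ay":0,"az":0},{"x":0,"y":0,"z":0,"ax":0,"ay":0,"az":0.03},{"x":-4,"y":4,"z":0,"ax":0,"ay":0,"az":0.06},{"x":-10,"y":9,"z":0,"ax":0,"ay":0,"az":0.07},{"x":-16,"y":14.5,"z":0,"ax":0,"ay":0,"az":0.07},{"x":-19.5,"y":18,"z":0,"ax":0,"ay":0,"az":0.07},{"x":-19.5,"y":18,"z":0,"ax":0,"ay":0,"az":0.07}]' 0.3
python3 chk.py;python3 br.py|grep -v scene
```

```text
clock: 18.2
position: [0.5363, -0.3035, 0.1161]
ee_rot: [[-0.691, 0.723, 0.002], [0.723, 0.691, 0.003], [0.001, 0.004, -1.0]]
force: [-4.6, 18.4, 24.8]
width: 0.0414
finger_force: 30.0
clock: 19.1
position: [0.5153, -0.2868, 0.1148]
ee_rot: [[-0.738, 0.675, 0.0], [0.675, 0.738, 0.0], [0.0, 0.0, -1.0]]
force: [-0.3, 0.5, 0.0]
width: 0.0609
finger_force: 0.0
s,t [574.7 131.6] z 114.8 f s,t,z [-0.6  0.2  0. ] 0.060931869222034925
335 c [ 504. -276.] s [35.5 11.4] a 48.4 corners [[488.0, -285.0], [496.0, -293.0], [520.0, -267.0], [512.0, -259.0]]
716 c [ 523.8 -294.8] s [42.3 18.7] a 47.0 corners [[503.0, -304.0], [516.0, -317.0], [545.0, -286.0], [531.0, -273.0]]
front/back [-48.52770432  50.32937363]
plate top t [-62.42713933 -49.7035183  -39.6380489 ] 775
side -48 120 [-52.6 -14.7]
side -36 127 [-51.  -14.9]
side -24 121 [-49.7 -16.1]
side -12 119 [-48.3 -15.1]
side 0 113 [-46.2 -15.5]
side 12 111 [-44.6 -14.9]
side 24 107 [-42.9 -14.9]
side 36 105 [-40.8 -15.1]
side 48 31 [-39.7 -14.6]
front/back [-48.15909531  50.74118423]
plate top t [-51.3461479  -43.42670363 -37.68809751] 462
```

```bash
python3 -m crank '[{"x":1,"y":1.1,"z":0,"ax":0,"ay":0,"az":0},{"x":2,"y":2.2,"z":0,"ax":0,"ay":0,"az":0},{"x":2,"y":2.2,"z":0,"ax":0,"ay":0,"az":0}]'
python3 -m crank '[{"x":0,"y":0,"z":0,"ax":0,"ay":0,"az":0},{"x":0,"y":0,"z":0,"ax":0,"ay":0,"az":0},{"x":0,"y":0,"z":0,"ax":0,"ay":0,"az":0},{"x":0,"y":0,"z":0,"ax":0,"ay":0,"az":0},{"x":0,"y":0,"z":0,"ax":0,"ay":0,"az":0}]' -1
python3 -m crank '[{"x":0,"y":0,"z":1.2,"ax":0,"ay":0,"az":0},{"x":2.2,"y":-2,"z":1.2,"ax":0,"ay":0,"az":0},{"x":4.4,"y":-4,"z":1.2,"ax":0,"ay":0,"az":0},{"x":6.6,"y":-6,"z":1.2,"ax":0,"ay":0,"az":0},{"x":8.8,"y":-8,"z":1.2,"ax":0,"ay":0,"az":0},{"x":8.8,"y":-8,"z":1.2,"ax":0,"ay":0,"az":0}]'
python3 chk.py;python3 br.py|grep -v scene
```

```text
clock: 19.55
position: [0.5178, -0.2851, 0.1145]
ee_rot: [[-0.738, 0.675, -0.0], [0.675, 0.738, -0.0], [0.0, -0.0, -1.0]]
force: [-0.4, 1.2, -0.1]
width: 0.061
finger_force: 0.0
clock: 20.05
position: [0.5174, -0.2853, 0.1146]
ee_rot: [[-0.738, 0.675, -0.0], [0.675, 0.738, -0.0], [0.0, -0.0, -1.0]]
force: [-1.6, -0.9, -1.8]
width: 0.0414
finger_force: 29.6
clock: 20.65
position: [0.5259, -0.2912, 0.1166]
ee_rot: [[-0.739, 0.674, -0.002], [0.674, 0.739, 0.005], [0.005, 0.002, -1.0]]
force: [-15.3, 20.0, 28.0]
width: 0.041
finger_force: 30.0
s,t [585.6 135.5] z 116.6 f s,t,z [-24.8   4.6  28. ] 0.04096994432642449
551 c [ 512.6 -280.4] s [41.2 14.8] a 49.8 corners [[494.0, -291.0], [505.0, -301.0], [532.0, -269.0], [520.0, -260.0]]
768 c [ 534.9 -299.5] s [45.7 20.2] a 49.6 corners [[512.0, -310.0], [528.0, -323.0], [557.0, -289.0], [542.0, -276.0]]
front/back [-44.13203506  50.63137222]
plate top t [-62.34542904 -49.9854733  -40.36798382] 765
side -48 120 [-52.8 -15.4]
side -36 129 [-51.8 -14.5]
side -24 127 [-50.3 -16. ]
side -12 119 [-48.8 -14.7]
side 0 118 [-46.8 -15. ]
side 12 116 [-45.5 -15.1]
side 24 109 [-44.  -14.7]
side 36 106 [-42.3 -14.7]
side 48 33 [-40.6 -17.9]
front/back [-47.57875557  50.92349758]
plate top t [-51.43655548 -44.2350596  -38.56453299] 444
```

Box_right is down to 7° and the box is 53 mm in. Pushing at grip height now makes it nod onto the floor, so I'll release, back off, tilt the closed fingers forward and push below the latch.

```bash
python3 -m crank '[{"x":-0.7,"y":0.6,"z":-1,"ax":0,"ay":0,"az":0},{"x":-1,"y":0.9,"z":-1.5,"ax":0,"ay":0,"az":0}]'
python3 -m crank '[{"x":0,"y":0,"z":0,"ax":0,"ay":0,"az":0},{"x":0,"y":0,"z":0,"ax":0,"ay":0,"az":0},{"x":0,"y":0,"z":0,"ax":0,"ay":0,"az":0},{"x":0,"y":0,"z":0,"ax":0,"ay":0,"az":0},{"x":-6,"y":5.4,"z":0,"ax":0,"ay":0,"az":0},{"x":-18,"y":16,"z":0,"ax":0,"ay":0,"az":0},{"x":-33,"y":30,"z":0,"ax":0,"ay":0,"az":0},{"x":-48,"y":43,"z":0,"ax":0,"ay":0,"az":0},{"x":-63,"y":57,"z":0,"ax":0,"ay":0,"az":0},{"x":-63,"y":57,"z":0,"ax":0,"ay":0,"az":0}]' 0.3
python3 -m crank '[{"x":0,"y":0,"z":0,"ax":-0.08,"ay":-0.09,"az":0},{"x":0,"y":0,"z":-5,"ax":-0.16,"ay":-0.18,"az":0},{"x":0,"y":0,"z":-15,"ax":-0.25,"ay":-0.27,"az":0},{"x":0,"y":0,"z":-30,"ax":-0.33,"ay":-0.36,"az":0},{"x":0,"y":0,"z":-45,"ax":-0.41,"ay":-0.455,"az":0},{"x":0,"y":0,"z":-60,"ax":-0.41,"ay":-0.455,"az":0},{"x":0,"y":0,"z":-60,"ax":-0.41,"ay":-0.455,"az":0},{"x":0,"y":0,"z":-60,"ax":-0.41,"ay":-0.455,"az":0}]' -1
python3 br.py; python3 look.py pics/j.png;python3 -c "
from h import *
print(np.round(r.get_obs()['q'],1))"
```

```text
clock: 21.0
position: [0.526, -0.2913, 0.1162]
ee_rot: [[-0.739, 0.674, 0.001], [0.674, 0.739, 0.003], [0.001, 0.003, -1.0]]
force: [-12.2, 16.0, 38.8]
width: 0.0408
finger_force: 30.0
clock: 22.0
position: [0.4607, -0.2335, 0.1141]
ee_rot: [[-0.738, 0.675, -0.001], [0.675, 0.738, 0.002], [0.002, 0.001, -1.0]]
force: [0.8, 0.5, 0.7]
width: 0.061
finger_force: 0.0
clock: 22.8
position: [0.4781, -0.2272, 0.1019]
ee_rot: [[-0.629, 0.688, 0.361], [0.58, 0.725, -0.371], [-0.517, -0.024, -0.855]]
force: [-0.2, 0.2, 0.0]
width: 0.0014
finger_force: 0.0
scene -60 16 [-37. -16.]
scene -48 139 [-53.6 -14.7]
scene -36 141 [-52.9 -15.5]
scene -24 134 [-50.3 -14.6]
scene -12 127 [-49.2 -15.4]
scene 0 134 [-47.  -14.7]
scene 12 114 [-45.7 -14.8]
scene 24 121 [-43.8 -15.5]
scene 36 103 [-42.6 -14.6]
scene 48 37 [-41.2 -14.7]
front/back [-48.43169193  50.77513218]
plate top t [-62.58982832 -50.0595987  -40.41416623] 768
side -48 121 [-53.5 -15.9]
side -36 127 [-52.  -14.5]
side -24 124 [-49.8 -15.3]
side -12 122 [-48.6 -14.8]
side 0 115 [-47.1 -16.2]
side 12 113 [-45.3 -14.7]
side 24 107 [-43.2 -14.9]
side 36 105 [-41.8 -15.9]
side 48 33 [-40.8 -15.2]
front/back [-47.44136253  50.71755394]
plate top t [-51.20360402 -44.34622881 -38.61396359] 450
[ 477.5 -228.5  102.1] [-0.2  0.3  0.4] yaw -42.9 s,t [507.7 149.7] 0.0008363188231205129
[-42.7  29.1  65.4 134.7 -68.2  10.8 125.3]Traceback (most recent call last):
  File "look.py", line 4, in <module>
    fit(cloud(d),.176,.2,(.38,.75,-.48,-.16))
    ~~~^^^^^^^^^^^^^^^^^^^^^^^^^^^^^^^^^^^^^^
  File "fit.py", line 6, in fit
    im[((t[:,0]-x0)*999.9).astype(int),((t[:,1]-y0)*999.9).astype(int)]=255
    ~~^^^^^^^^^^^^^^^^^^^^^^^^^^^^^^^^^^^^^^^^^^^^^^^^^^^^^^^^^^^^^^^^^
IndexError: index 319 is out of bounds for axis 1 with size 319
```

```bash
sed -i 's/999.9/990/g' fit.py
cat > pose.py <<'E'
from h import *
o=r.get_obs();p=np.array(o["position"])*1000;R=np.array([[.743,-.669],[.669,.743]]);z=np.array(o["ee_rot"])[:,2];f=o["force"]
print("t",o["clock"],"s,t",np.round(R@p[:2],1),"z",p[2].round(1),"tool z in s,t,z",np.round([*(R@z[:2]),z[2]],3),"f",np.round([*(R@f[:2]),f[2]],1),"q",np.round(o["q"],1))
E
python3 -m crank '[{"x":4,"y":-8,"z":3,"ax":0.03,"ay":0.03,"az":0},{"x":7,"y":-16,"z":5,"ax":0.06,"ay":0.06,"az":0},{"x":10,"y":-24,"z":5,"ax":0.1,"ay":0.11,"az":0},{"x":14,"y":-32,"z":5,"ax":0.107,"ay":0.119,"az":0},{"x":14,"y":-32,"z":5,"ax":0.107,"ay":0.119,"az":0},{"x":14,"y":-32,"z":5,"ax":0.107,"ay":0.119,"az":0}]'; python3 pose.py
```

```text
clock: 23.55
position: [0.4908, -0.2603, 0.1068]
ee_rot: [[-0.681, 0.686, 0.255], [0.629, 0.727, -0.276], [-0.374, -0.028, -0.927]]
force: [0.5, -0.1, -0.7]
width: 0.0005
finger_force: 0.0
t 23.55 s,t [538.8 135. ] z 106.8 tool z in s,t,z [ 0.374 -0.035 -0.927] f [ 0.5  0.3 -0.7] q [-35.6  35.2  68.9 125.4 -55.4  29.  116.9]
```

```bash
python3 -m crank '[{"x":0,"y":0,"z":-8,"ax":0,"ay":0,"az":0},{"x":0,"y":0,"z":-16,"ax":0,"ay":0,"az":0},{"x":0,"y":0,"z":-26,"ax":0,"ay":0,"az":0},{"x":0,"y":0,"z":-35,"ax":0,"ay":0,"az":0},{"x":0,"y":0,"z":-40,"ax":0,"ay":0,"az":0},{"x":0,"y":0,"z":-40,"ax":0,"ay":0,"az":0}]'; python3 pose.py; python3 look.py pics/j.png
```

```text
clock: 24.15
position: [0.491, -0.2593, 0.0662]
ee_rot: [[-0.683, 0.685, 0.254], [0.627, 0.728, -0.275], [-0.374, -0.029, -0.927]]
force: [-0.0, 0.3, 0.2]
width: 0.0005
finger_force: 0.0
t 24.15 s,t [538.3 135.8] z 66.2 tool z in s,t,z [ 0.373 -0.035 -0.927] f [-0.2  0.2  0.2] q [-29.5  36.2  60.1 126.5 -61.7  23.6 122. ]
[ 491.2 -259.5   66.6] [-0.4 -0.1  0.1] yaw -42.6 s,t [538.6 135.8] 0.0003604413098696685
2721 c [ 415.7 -274.7] s [53.4 70.7] a 52.3 corners [[371.0, -274.0], [427.0, -317.0], [460.0, -275.0], [404.0, -232.0]]
930 c [ 477.1 -246.7] s [49.5 23.2] a 48.0 corners [[452.0, -257.0], [469.0, -273.0], [502.0, -236.0], [485.0, -221.0]]
15806 c [ 577.1 -314.3] s [167.9 154.5] a 49.5 corners [[464.0, -328.0], [581.0, -428.0], [690.0, -301.0], [573.0, -200.0]]
881 c [ 520.5 -187.5] s [38. 36.] a 90.0 corners [[502.0, -206.0], [538.0, -206.0], [538.0, -168.0], [502.0, -168.0]]
```

View pics/j.png

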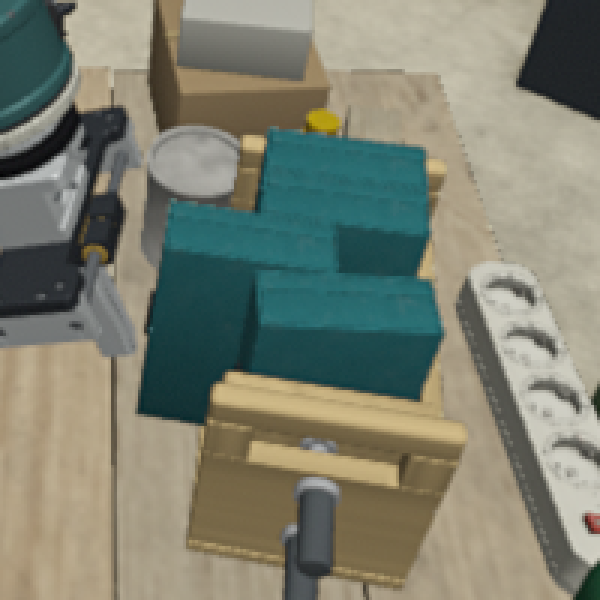

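The picture shows the box standing half in between its neighbours, with its latch at about (152,310) facing out. The tilted fingers at (110,330) are in front of it below the latch. I'll push in steps.

```bash
python3 -m crank '[{"x":4,"y":-3.6,"z":0,"ax":0,"ay":0,"az":0},{"x":8,"y":-7.2,"z":0,"ax":0,"ay":0,"az":0},{"x":11,"y":-10,"z":0,"ax":0,"ay":0,"az":0},{"x":13,"y":-12,"z":0,"ax":0,"ay":0,"az":0},{"x":15,"y":-13.5,"z":0,"ax":0,"ay":0,"az":0},{"x":17,"y":-15.3,"z":0,"ax":0,"ay":0,"az":0},{"x":19,"y":-17.1,"z":0,"ax":0,"ay":0,"az":0},{"x":21,"y":-19,"z":0,"ax":0,"ay":0,"az":0}]'; python3 pose.py; python3 br.py|grep side
```

```text
clock: 25.0
position: [0.5097, -0.2758, 0.0643]
ee_rot: [[-0.687, 0.683, 0.249], [0.628, 0.73, -0.27], [-0.366, -0.029, -0.93]]
force: [-16.1, 16.1, -5.3]
width: 0.0003
finger_force: 11.2
t 25.0 s,t [563.2 136.1] z 64.3 tool z in s,t,z [ 0.366 -0.034 -0.93 ] f [-22.8   1.2  -5.3] q [-26.5  38.4  59.1 123.1 -61.5  25.9 122.1]
side -48 124 [-55.  -16.7]
side -36 132 [-53.3 -15.2]
side -24 129 [-51.8 -15.3]
side -12 126 [-50.5 -14.3]
side 0 122 [-48.5 -14.8]
side 12 122 [-47.3 -14.8]
side 24 113 [-45.6 -15.1]
side 36 111 [-44.1 -14.8]
side 48 32 [-42.5 -20. ]
```

```bash
python3 -m crank '[{"x":2,"y":-1.8,"z":0,"ax":0,"ay":0,"az":0},{"x":4,"y":-3.6,"z":0,"ax":0,"ay":0,"az":0},{"x":6,"y":-5.4,"z":0,"ax":0,"ay":0,"az":0},{"x":8,"y":-7.2,"z":0,"ax":0,"ay":0,"az":0},{"x":10,"y":-9,"z":0,"ax":0,"ay":0,"az":0}]'; python3 pose.py; python3 - <<'E'
from br import *
d=rep("side")
P=cloud(d);st=P[:,:2]@R.T*1000-[667,124.3]
m=(abs(st[:,1]-11)<17)&(st[:,0]>-100)&(st[:,0]<-53)&(P[:,2]>.16)&(P[:,2]<.2)
for a,b in((-100,-85),(-85,-70),(-70,-55)):
    k=m&(st[:,0]>=a)&(st[:,0]<b)
    if k.sum()>5: print(a,k.sum(),np.round(np.median(P[k][:,2])*1000,1))
E
```

```text
clock: 25.6
position: [0.5192, -0.2843, 0.0639]
ee_rot: [[-0.687, 0.683, 0.248], [0.628, 0.73, -0.269], [-0.365, -0.029, -0.931]]
force: [-19.9, 18.3, -4.8]
width: 0.0005
finger_force: 13.6
t 25.6 s,t [576.  136.1] z 63.9 tool z in s,t,z [ 0.365 -0.034 -0.931] f [-27.    0.3  -4.8] q [-25.2  39.4  58.7 121.4 -61.4  26.8 122. ]
side -48 123 [-56.  -15.6]
side -36 134 [-55.1 -15.3]
side -24 133 [-52.7 -16.6]
side -12 125 [-51.7 -15.5]
side 0 131 [-50.1 -15.1]
side 12 121 [-48.5 -15.7]
side 24 122 [-46.8 -15. ]
side 36 116 [-45.  -15.5]
side 48 32 [-44.1 -20.7]
front/back [-47.53471222  50.38422031]
plate top t [-54.41463993 -47.53044334 -42.22148685] 368
-100 75 171.3
-85 82 184.6
-70 94 184.9
```

```bash
python3 -m crank '[{"x":2,"y":-1.8,"z":0,"ax":0,"ay":0,"az":0},{"x":4,"y":-3.6,"z":0,"ax":0,"ay":0,"az":0},{"x":6,"y":-5.4,"z":0,"ax":0,"ay":0,"az":0},{"x":8,"y":-7.2,"z":0,"ax":0,"ay":0,"az":0},{"x":10,"y":-9,"z":0,"ax":0,"ay":0,"az":0}]'; python3 pose.py; cat > top.py <<'E'
from br import *
d=rep("side")
P=cloud(d);st=P[:,:2]@R.T*1000-[667,124.3]
for nm,t0 in(("mid",51),("loose",12),("right",-30)):
    m=(abs(st[:,1]-t0)<10)&(P[:,2]>.165)&(P[:,2]<.2)
    print(nm,[(a,int((m&(abs(st[:,0]-a)<8)).sum()),np.round(np.median(P[m&(abs(st[:,0]-a)<8)][:,2])*1000,1)) for a in(-85,-68,-50,-34,-17,0,17,34)])
E
python3 top.py
```

```text
clock: 26.15
position: [0.5317, -0.2957, 0.066]
ee_rot: [[-0.685, 0.684, 0.253], [0.627, 0.729, -0.274], [-0.372, -0.029, -0.928]]
force: [-4.9, 4.1, -5.4]
width: 0.0002
finger_force: 3.5
t 26.15 s,t [592.9 136. ] z 66.0 tool z in s,t,z [ 0.371 -0.034 -0.928] f [-6.4 -0.2 -5.4] q [-23.8  40.4  58.4 119.4 -61.4  27.6 121.9]
side -60 28 [-48.2 -17.5]
side -48 112 [-48.7 -14.4]
side -36 113 [-47.9 -16.3]
side -24 117 [-48.2 -14.3]
side -12 123 [-48.1 -14.2]
side 0 120 [-47.5 -15.3]
side 12 124 [-47.5 -14.5]
side 24 126 [-47.9 -15. ]
side 36 127 [-47.5 -16. ]
front/back [-49.64181137  48.15376663]
plate top t [-50.96134895 -46.87502662 -44.94414218] 434
mid [(-85, 10, np.float64(171.9)), (-68, 0, np.float64(nan)), (-50, 30, np.float64(183.8)), (-34, 50, np.float64(184.1)), (-17, 54, np.float64(183.9)), (0, 58, np.float64(183.8)), (17, 56, np.float64(183.9)), (34, 57, np.float64(183.9))]
loose [(-85, 72, np.float64(177.5)), (-68, 18, np.float64(183.8)), (-50, 57, np.float64(184.0)), (-34, 60, np.float64(184.6)), (-17, 58, np.float64(184.8)), (0, 62, np.float64(185.4)), (17, 62, np.float64(185.6)), (34, 38, np.float64(186.0))]
right [(-85, 30, np.float64(174.5)), (-68, 0, np.float64(nan)), (-50, 37, np.float64(183.7)), (-34, 68, np.float64(183.9)), (-17, 75, np.float64(183.8)), (0, 72, np.float64(183.8)), (17, 72, np.float64(183.6)), (34, 75, np.float64(183.5))]
  return _methods._mean(a, axis=axis, dtype=dtype,
  ret = ret.dtype.type(ret / rcount)
```

Box_right snapped square. About 11 mm remains, so I'll push home slowly.

```bash
python3 -m crank '[{"x":1.5,"y":-1.3,"z":0,"ax":0,"ay":0,"az":0},{"x":3,"y":-2.7,"z":0,"ax":0,"ay":0,"az":0},{"x":4.5,"y":-4,"z":0,"ax":0,"ay":0,"az":0},{"x":6,"y":-5.4,"z":0,"ax":0,"ay":0,"az":0},{"x":7,"y":-6.3,"z":0,"ax":0,"ay":0,"az":0}]'; python3 pose.py; python3 top.py 2>/dev/null|grep -v side
```

```text
clock: 26.7
position: [0.5387, -0.302, 0.066]
ee_rot: [[-0.684, 0.684, 0.253], [0.627, 0.729, -0.274], [-0.372, -0.029, -0.928]]
force: [-5.9, 4.7, -3.7]
width: 0.0003
finger_force: 3.9
t 26.7 s,t [602.3 136. ] z 66.0 tool z in s,t,z [ 0.371 -0.034 -0.928] f [-7.5 -0.4 -3.7] q [-22.9  41.1  58.2 118.2 -61.3  28.2 121.7]
front/back [-50.8039706   48.15984669]
plate top t [-51.30703366 -46.77462394 -44.81568121] 438
mid [(-85, 39, np.float64(189.7)), (-68, 3, np.float64(169.9)), (-50, 32, np.float64(184.2)), (-34, 51, np.float64(184.0)), (-17, 53, np.float64(184.0)), (0, 56, np.float64(184.0)), (17, 55, np.float64(184.0)), (34, 57, np.float64(183.7))]
loose [(-85, 69, np.float64(181.1)), (-68, 46, np.float64(175.0)), (-50, 54, np.float64(183.9)), (-34, 62, np.float64(184.5)), (-17, 59, np.float64(184.8)), (0, 64, np.float64(185.2)), (17, 63, np.float64(185.5)), (34, 64, np.float64(185.6))]
right [(-85, 46, np.float64(175.3)), (-68, 0, np.float64(nan)), (-50, 39, np.float64(183.8)), (-34, 65, np.float64(184.1)), (-17, 70, np.float64(183.7)), (0, 71, np.float64(183.6)), (17, 75, np.float64(183.7)), (34, 77, np.float64(183.6))]
```

```bash
python3 -m crank '[{"x":0.7,"y":-0.7,"z":0,"ax":0,"ay":0,"az":0},{"x":1.4,"y":-1.3,"z":0,"ax":0,"ay":0,"az":0},{"x":1.4,"y":-1.3,"z":0,"ax":0,"ay":0,"az":0}]'; python3 pose.py; python3 -m crank '[{"x":0.7,"y":-0.7,"z":0,"ax":0,"ay":0,"az":0},{"x":1.4,"y":-1.3,"z":0,"ax":0,"ay":0,"az":0},{"x":1.4,"y":-1.3,"z":0,"ax":0,"ay":0,"az":0}]'; python3 pose.py
```

```text
clock: 27.05
position: [0.5401, -0.3033, 0.066]
ee_rot: [[-0.684, 0.684, 0.253], [0.627, 0.729, -0.274], [-0.372, -0.029, -0.928]]
force: [-6.2, 4.6, -4.1]
width: 0.0
finger_force: 3.5
t 27.05 s,t [604.2 136. ] z 66.0 tool z in s,t,z [ 0.371 -0.034 -0.928] f [-7.7 -0.7 -4.1] q [-22.7  41.3  58.2 117.9 -61.3  28.3 121.7]
clock: 27.35
position: [0.5407, -0.3039, 0.0655]
ee_rot: [[-0.685, 0.684, 0.252], [0.628, 0.729, -0.272], [-0.37, -0.028, -0.929]]
force: [-14.7, 13.1, 5.4]
width: 0.0003
finger_force: 9.8
t 27.35 s,t [605.  135.9] z 65.5 tool z in s,t,z [ 0.369 -0.034 -0.929] f [-19.7  -0.1   5.4] q [-22.6  41.4  58.1 117.8 -61.3  28.6 121.7]
```

Home contact is reached: 20 N, spine at s≈616. The box is still pitched about 1°, back end about 2 mm high. I'll retreat, come over it with the tool upright and press the top rear down gently.

```bash
python3 -m crank '[{"x":-5,"y":4.5,"z":0,"ax":0,"ay":0,"az":0},{"x":-20,"y":18,"z":0,"ax":0,"ay":0,"az":0},{"x":-40,"y":36,"z":0,"ax":0,"ay":0,"az":0},{"x":-55,"y":50,"z":20,"ax":0,"ay":0,"az":0},{"x":-60,"y":54,"z":60,"ax":0.06,"ay":0.07,"az":0},{"x":-60,"y":54,"z":100,"ax":0.13,"ay":0.14,"az":0},{"x":-60,"y":54,"z":140,"ax":0.19,"ay":0.21,"az":0},{"x":-60,"y":54,"z":165,"ax":0.254,"ay":0.282,"az":0},{"x":-60,"y":54,"z":165,"ax":0.254,"ay":0.282,"az":0},{"x":-60,"y":54,"z":165,"ax":0.254,"ay":0.282,"az":0}]'; python3 pose.py; python3 top.py 2>/dev/null|grep -v side
```

```text
clock: 28.35
position: [0.4825, -0.2522, 0.2319]
ee_rot: [[-0.737, 0.676, -0.019], [0.676, 0.736, -0.03], [-0.006, -0.035, -0.999]]
force: [-0.3, -0.4, 0.2]
width: 0.0004
finger_force: 0.0
t 28.35 s,t [527.2 135.4] z 231.9 tool z in s,t,z [ 0.006 -0.035 -0.999] f [ 0.1 -0.5  0.2] q [-27.5  28.   67.5 104.4 -26.   66.3  95.8]
front/back [-49.69494278  48.20309711]
plate top t [-51.33167051 -46.88718479 -45.0648302 ] 433
mid [(-85, 0, np.float64(nan)), (-68, 0, np.float64(nan)), (-50, 29, np.float64(183.8)), (-34, 53, np.float64(183.8)), (-17, 53, np.float64(183.8)), (0, 56, np.float64(184.0)), (17, 60, np.float64(183.8)), (34, 55, np.float64(184.1))]
loose [(-85, 0, np.float64(nan)), (-68, 0, np.float64(nan)), (-50, 42, np.float64(184.0)), (-34, 58, np.float64(184.1)), (-17, 66, np.float64(184.4)), (0, 64, np.float64(184.9)), (17, 61, np.float64(185.3)), (34, 67, np.float64(185.7))]
right [(-85, 0, np.float64(nan)), (-68, 0, np.float64(nan)), (-50, 35, np.float64(183.7)), (-34, 72, np.float64(183.6)), (-17, 66, np.float64(183.7)), (0, 73, np.float64(183.8)), (17, 76, np.float64(183.7)), (34, 79, np.float64(183.7))]
```

```bash
python3 -m crank '[{"x":30,"y":-27,"z":0,"ax":0,"ay":0,"az":0},{"x":60,"y":-54,"z":0,"ax":0,"ay":0,"az":0},{"x":90,"y":-81,"z":0,"ax":0,"ay":0,"az":0},{"x":115,"y":-103,"z":-5,"ax":0,"ay":0,"az":0},{"x":127,"y":-113,"z":-15,"ax":0,"ay":0,"az":0},{"x":127,"y":-113,"z":-25,"ax":0,"ay":0,"az":0},{"x":127,"y":-113,"z":-31,"ax":0,"ay":0,"az":0},{"x":127,"y":-113,"z":-31,"ax":0,"ay":0,"az":0}]'; python3 pose.py
python3 -m crank '[{"x":0,"y":0,"z":-1.5,"ax":0,"ay":0,"az":0},{"x":0,"y":0,"z":-3,"ax":0,"ay":0,"az":0},{"x":0,"y":0,"z":-4.5,"ax":0,"ay":0,"az":0},{"x":0,"y":0,"z":-4.5,"ax":0,"ay":0,"az":0}]'; python3 pose.py
```

```text
clock: 29.2
position: [0.6086, -0.3634, 0.1997]
ee_rot: [[-0.737, 0.675, -0.021], [0.676, 0.737, -0.028], [-0.003, -0.035, -0.999]]
force: [0.1, -0.6, 1.3]
width: 0.0005
finger_force: 0.0
t 29.2 s,t [695.3 137.1] z 199.7 tool z in s,t,z [ 0.003 -0.035 -0.999] f [ 0.5 -0.3  1.3] q [ -5.2  45.1  56.2  80.9 -35.8  73.4 100.4]
clock: 29.6
position: [0.6093, -0.3643, 0.1965]
ee_rot: [[-0.737, 0.675, -0.02], [0.676, 0.737, -0.028], [-0.004, -0.034, -0.999]]
force: [0.7, 0.7, -0.4]
width: 0.0005
finger_force: 0.0
t 29.6 s,t [696.4 136.9] z 196.5 tool z in s,t,z [ 0.004 -0.034 -0.999] f [ 0.   1.  -0.4] q [ -5.1  45.3  56.   81.  -36.   73.  100.5]
```

```bash
python3 -m crank '[{"x":0,"y":0,"z":-1,"ax":0,"ay":0,"az":0},{"x":0,"y":0,"z":-2,"ax":0,"ay":0,"az":0},{"x":0,"y":0,"z":-2,"ax":0,"ay":0,"az":0}]'; python3 pose.py
python3 -m crank '[{"x":0,"y":0,"z":-1,"ax":0,"ay":0,"az":0},{"x":0,"y":0,"z":-2,"ax":0,"ay":0,"az":0},{"x":0,"y":0,"z":-2,"ax":0,"ay":0,"az":0}]'; python3 pose.py
```

```text
clock: 29.9
position: [0.6096, -0.3647, 0.1948]
ee_rot: [[-0.737, 0.675, -0.019], [0.676, 0.737, -0.029], [-0.005, -0.034, -0.999]]
force: [1.0, -0.5, 4.1]
width: 0.0002
finger_force: 1.9
t 29.9 s,t [696.9 136.8] z 194.8 tool z in s,t,z [ 0.005 -0.034 -0.999] f [1.  0.3 4.1] q [ -5.   45.4  56.   81.  -36.   72.8 100.5]
clock: 30.2
position: [0.6104, -0.3655, 0.1941]
ee_rot: [[-0.737, 0.675, -0.017], [0.675, 0.737, -0.031], [-0.008, -0.034, -0.999]]
force: [4.9, -1.9, 12.6]
width: 0.0004
finger_force: 6.2
t 30.2 s,t [698.  136.8] z 194.1 tool z in s,t,z [ 0.008 -0.034 -0.999] f [ 4.9  1.9 12.6] q [ -5.   45.4  56.   81.1 -36.1  72.6 100.6]
```

```bash
python3 -m crank '[{"x":0,"y":0,"z":-1,"ax":0,"ay":0,"az":0},{"x":0,"y":0,"z":-2,"ax":0,"ay":0,"az":0},{"x":0,"y":0,"z":-2,"ax":0,"ay":0,"az":0}]'; python3 pose.py
python3 -m crank '[{"x":0,"y":0,"z":10,"ax":0,"ay":0,"az":0},{"x":0,"y":0,"z":30,"ax":0,"ay":0,"az":0},{"x":-25,"y":22,"z":45,"ax":0,"ay":0,"az":0},{"x":-55,"y":50,"z":45,"ax":0,"ay":0,"az":0},{"x":-85,"y":77,"z":45,"ax":0,"ay":0,"az":0},{"x":-115,"y":104,"z":45,"ax":0,"ay":0,"az":0},{"x":-140,"y":126,"z":45,"ax":0,"ay":0,"az":0},{"x":-140,"y":126,"z":45,"ax":0,"ay":0,"az":0}]'; python3 top.py 2>/dev/null; python3 - <<'E'
from br import *
for n in("scene","side"):
    d=shot(n);P=cloud(d);st=P[:,:2]@R.T*1000-[667,124.3]
    for nm,t0 in(("left",95),("mid",53),("loose",12),("right",-29)):
        for z0 in(.176,.188),(.12,.16),(.04,.075):
            m=(abs(st[:,1]-t0)<13)&(P[:,2]>z0[0])&(P[:,2]<z0[1])&(st[:,0]>-75)&(st[:,0]<60)
            if m.sum()>10: print(n,nm,z0,m.sum(),np.round(np.percentile(st[m][:,0],[2,10,50,98]),1))
E
```

```text
clock: 30.5
position: [0.6111, -0.3662, 0.1934]
ee_rot: [[-0.737, 0.675, -0.014], [0.675, 0.737, -0.033], [-0.011, -0.034, -0.999]]
force: [7.1, -3.2, 21.2]
width: 0.0005
finger_force: 10.8
t 30.5 s,t [699.1 136.8] z 193.4 tool z in s,t,z [ 0.011 -0.034 -0.999] f [ 7.4  2.4 21.2] q [ -5.   45.5  55.9  81.1 -36.2  72.4 100.6]
clock: 31.3
position: [0.4672, -0.2358, 0.2351]
ee_rot: [[-0.738, 0.674, -0.02], [0.675, 0.738, -0.025], [-0.002, -0.032, -0.999]]
force: [0.8, -0.5, 0.6]
width: 0.0005
finger_force: 0.0
side -60 23 [-47.1 -15.7]
side -48 117 [-48.2 -15. ]
side -36 116 [-48.1 -15.3]
side -24 118 [-48.5 -15.6]
side -12 119 [-48.  -15.3]
side 0 118 [-48.3 -15.3]
side 12 121 [-47.9 -14.9]
side 24 124 [-48.1 -15.5]
side 36 123 [-47.5 -15.8]
front/back [-49.63774445  48.16197002]
plate top t [-51.20316712 -46.88407133 -44.90552397] 433
mid [(-85, 0, np.float64(nan)), (-68, 0, np.float64(nan)), (-50, 29, np.float64(183.8)), (-34, 58, np.float64(183.9)), (-17, 57, np.float64(183.6)), (0, 58, np.float64(183.8)), (17, 52, np.float64(183.7)), (34, 58, np.float64(183.7))]
loose [(-85, 0, np
[... 655 characters left out ...]
0.9 -50.9 -50.8]
scene loose (0.176, 0.188) 633 [-49.1 -40.5   0.   47.1]
scene loose (0.12, 0.16) 13 [-50.7 -50.7 -50.6 -50.5]
scene right (0.176, 0.188) 707 [-48.6 -40.3   0.2  47.4]
scene right (0.12, 0.16) 17 [-50.4 -50.4 -50.3 -50.2]
side left (0.176, 0.188) 405 [-49.3 -41.3  -0.6  46.2]
side left (0.12, 0.16) 31 [48.8 49.2 51.4 54.4]
side mid (0.176, 0.188) 457 [-49.1 -40.1  -0.3  46.7]
side mid (0.12, 0.16) 35 [49.  49.3 52.3 58.5]
side mid (0.04, 0.075) 17 [49.2 49.9 52.  54.3]
side loose (0.176, 0.188) 513 [-48.9 -40.8  -0.1  46.4]
side loose (0.12, 0.16) 40 [49.3 49.6 52.3 55.2]
side right (0.176, 0.188) 590 [-48.5 -40.1   1.5  47.4]
side right (0.12, 0.16) 52 [49.3 49.8 52.2 55.1]
```

All four tops are level, the spines are within 1 mm, and the arm is clear. Handing in.

```bash
python3 -c "
from plant import r
print(r.finish_job())"
```

```text
the job is handed in; nothing more can be done
None
```

The loose box is back in the gap, upright on the carrier floor with its latch facing out; the four spines measure flush to within about 1 mm, and I handed the job in at about 31 s.

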